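# Set the bench out for a phone battery change

### The job

Set the bench out for changing this phone's battery: push the box's clear lid back past its balance point so that it stays open, lift out the new cell and lay it to the right of the phone; lay the black spudger to the left of the phone and stand the white screw pot to the left of the spudger, so that the spudger lies between phone and pot. Cell and spudger lie parallel to the phone's long sides, these three things are level with the phone's middle, and each is 2 to 5 cm of clear bench from its neighbour. Gently stand the suction cup upright on the phone's glass, in the middle of the half nearest you; do not shift the phone, and leave the loupe and the tweezers where they are.

Things in the scene. Friction and masses are not known exactly. Their poses are not given: they have to be found in the camera images.
- cell_box: Grey tray 104 (x) x 148 (y) x 22 mm with clear lid, 36 mm in all; fixed. Origin: underside centre; x points from the front to the hinge, y along it, z up. Hinge line: x = 52, z = 22 mm. Foam bed 9 mm above the bench; pocket for the cell 40 x 120, rim at 14 mm; at mid-length (72 mm) the foam is cut away beside the cell for fingers, to the 9 mm bed, 31 mm from cell to wall (3 mm thick).
- lid (a joint): Hinge of the clear lid (80 g, very easy to turn): 0 shut, grows as it opens, stop at 2.3 rad. Below about 1.4 rad it falls shut by itself, beyond that it falls back to the stop and stays open.
- lid_tab (a point): Grey thumb tab at the middle of the lid's front edge: sticks out 18 mm (x), 26 mm wide (y, parallel to the hinge), 7 mm thick. The point lies in the tab, 10 mm out from the lid's front face, half-way up. It moves with the lid about the hinge; lid shut: 114 mm in front of the hinge line and 6 mm above it.
- cell_mid (a point): New battery cell: flat black block 36 (x) x 91 (y) x 8 mm with a thin orange flex tail of 24 mm at its -y end; starts in the foam pocket, long side along the box's y, underside 9 mm above the bench. The point is the block's centre, 4 mm above its underside; y along its length, z up. About 36 g; hold it across its 36 mm width.
- phone: Closed black phone with cracked glass lying face up, loose (170 g), 144 (x) x 71 (y) x 8 mm. Origin: centre of its underside, on the bench; its x axis runs along its length and points away from the robot (within 0.3 rad), y to the left, z up. It stays where it is.
- cup_mid (a point): Blue suction cup with a pull ring: domed round foot 44 mm in diameter, 14 mm high; on it the ring, 20 mm wide (along x), 5 mm thick (along y), from 13 to 34 mm above the underside. The point is on its axis, 17 mm above the underside. About 34 g; hold it by the ring or round the foot.
- pot_mid (a point): Round white screw pot with a ribbed lid, shut: 32 mm high, body 41 mm in diameter, lid 44 mm in diameter over the top 10 mm. The point is its centre, 16 mm above its underside. About 30 g.
- spudger_mid (a point): Spudger: straight, slim black nylon pry bar, 150 mm long (y), 8 x 8 mm (longer and thinner than the tweezers beside it, with no gap between blades). The point is its centre, 4 mm above its underside; y along its length. About 12 g.
- tweezers: Black tweezers, 124 mm long (y), 12 mm wide, 9 mm high, two blades with a gap: a bystander near the spudger. Origin: centre of the underside.
- loupe: Black waisted eye loupe standing on its wide end, 35 mm in diameter, 34 mm high: a bystander beside the cup and the pot. Origin: centre of the underside.
Things that resemble listed ones, but are neither listed nor needed, are in the scene too. Leave any green look-alike of the part that bears cup_mid alone.

How it is judged:
By the outcome, as a careful person would: the job done as asked, in the order asked, and still so for the second after the job is handed in, with the robot touching nothing.
It also fails if it takes over 96 s, if anything falls off the work surface, if the arm or the gripper's body presses on something with over 40 N, if the wrist force passes 120 N, or if a joint passes its speed limit or range.

### The arm

A 7-joint arm with a two-finger parallel gripper is mounted at the origin on a cart in front of the work surface, level with it; the furniture and walls round the work are solid. World frame = base frame: x ahead of the robot, y to its left, z up, the work surface at z = 0. Lengths are in m, angles in rad, forces in N, time in s.
With the tool pointing down it reaches from about 0.425 to 0.825 m from the base axis. Payload 3.6 kg.
Tool frame: the origin (TCP) lies midway between the tips of the shut fingers; the grasp point (between the pads) lies 19 mm behind it (arm.grip_depth is the z of the grasp point in the tool frame, in m); z points along the fingers, x is the direction in which the jaws open and shut, and the axes are right-handed (so a half turn about z gives the same grasp; the last joint's range is limited). The gripper opens to 93 mm and grips with 3 to 60 N. Pads are 15 mm wide; open, the fingers measure 128 mm over their backs; the gripper's body (75 mm by 188 mm) begins 65 mm behind the grasp point.
Start: joints at [-1.286, 0.615, -0.013, 1.423, 0.008, 1.103, -0.04], TCP at [0.199, 0.619, 0.219] pointing down, gripper open.
Joint ranges: [-3.12, 3.12], [-0.3, 2.06], [-1.34, 1.32], [0.26, 2.42], [-1.36, 4.5], [0.01, 1.98], [-2.84, 2.84]. Speed limits (rad/s): [2.79, 2.79, 3.14, 3.14, 3.14, 3.14, 3.14].

### API

Orientations are given as [roll, pitch, yaw] about the fixed x, y, z axes, in that order (R = Rz(yaw) Ry(pitch) Rx(roll)).
In Python, from bench import arm gives the robot as it stands.
- The arm moves only by the shell command python3 -m crank 'ROWS' [OPENING] [FORCE]. ROWS is JSON, a list of rows, each an object with "travel": the shift along the tool's x, y, z in cm, a list of three; "spin": the turn about the tool's z in rad. In form: [{"travel": [dx, dy, dz], "spin": spin}, ...]. A call has 1 to 20 rows; each row is the pose to reach, as a shift and turn from the pose commanded when the call began, along the tool's axes at that moment; what a row does not reach only later rows make up. A row lasts 1/8 s, in which the tool goes at most 62.5 mm and 10.7 degrees, less where a joint would pass 70% of its speed; a pose out of reach is approached as far as the arm can. A call with a gripper value outside its range is refused whole. OPENING is the finger opening in cm, from 0 to 9.3, set as the call begins (- or left out, the last holds). The fingers move at their own pace and stop on an object; FORCE is the grip in N (left out, the last holds). Time passes only in rows, so rows that repeat a pose let the fingers close. It gives the time, the measured TCP pose, the force and the opening at its end, in the units of the state.
- arm.state(): the state, without advancing time (a new reading comes with each control period).
- arm.read_camera(name): name is "scene" or "top"; returns a dict with "img" (384x512x3 uint8, blue, green, red), "K" (3x3 intrinsics, pixels), "eye" and "attitude" of the camera in the world. Camera axes: x right, y down, z forward; pixel columns grow to the right and rows downward; lengths in m; the calibration is good to about 2 mm. A picture is of the moment at which its call begins. There is no depth.
- arm.job_done(): hands the job in, once; it reports no verdict.
Trained networks look in the newest picture that a camera, given by its name, has taken for a name from the list of things; names that differ only in an ending like _2 or _b are one class to them, and where a whole thing is asked for, a point or a joint stands for the part that bears it (a point fixed in the world has none). Each returns a list of dicts, best first, with "conf" (0 to 1); they miss things now and then, are a little off and sometimes report something else, mostly with a low value. They report only what shows in the picture. A call takes as long as a camera call. They do not tell look-alikes from the thing itself.
- arm.boxes_of(name, camera): "box" ([left, top, width, height] in pixels, round what is visible of it).
- arm.spot_point(name, camera): "centre" ([column, row] in pixels: a listed point, or the origin of a listed thing).
The state is a dict: "t": time; "joint_pos": joint angles; "joint_vel": joint speeds; "joint_efforts": joint torques, N m; "tcp_pos": TCP position; "tool_rot": TCP orientation; "contact_force": force on the tool from outside, world axes, zero at the start; "torque": the same for the moment, N m; "width": opening from 0.0 (shut) to 1.0 (fully open).
Only numpy, scipy, OpenCV 4.12 (cv2) and the standard library are available. Lean on these libraries where they do the work, as an engineer would, in place of code of your own. Each camera call takes 0.05 s, during which the arm holds its last target.

## Working session

There is one attempt and no reset: what is moved stays moved. The work goes in short steps, Python scripts to look and compute and a shell command to move; the robot and the scene stay as the last step left them, time stands still between calls to the robot, and variables do not carry over. Pictures are saved under pics/ and viewed, and the job is handed in when it is done.

```bash
ls; mkdir -p pics
cat > h.py <<'E'
import numpy as np, cv2, json
from bench import arm
from scipy.spatial.transform import Rotation as R
def cam(n, save=None):
    c=arm.read_camera(n)
    if save: cv2.imwrite('pics/'+save+'.png',c['img'])
    return c
def rot(c):
    a=np.array(c['attitude'])
    if a.shape==(3,3): return a
    if a.size==4: return R.from_quat(a).as_matrix()
    return R.from_euler('xyz',a).as_matrix()
def p2w(c,uv,z):
    K=np.array(c['K']);d=rot(c)@np.linalg.inv(K)@np.array([uv[0],uv[1],1.]);e=np.array(c['eye'])
    return e+d*(z-e[2])/d[2]
def w2p(c,p):
    K=np.array(c['K']);q=K@(rot(c).T@(np.array(p)-np.array(c['eye'])));return q[:2]/q[2]
E
python3 - <<'E'
from h import *
print(arm.state(), arm.grip_depth)
for n in ('scene','top'):
    c=cam(n,n+'0'); print(n,c['K'],c['eye'],c['attitude'])
    for k in ('cell_box','lid_tab','cell_mid','phone','cup_mid','pot_mid','spudger_mid','tweezers','loupe'):
        print(k,[(np.round(d['centre']),round(d['conf'],2)) for d in arm.spot_point(k,n)])
E
```

```text
pics
{'t': 0.0, 'joint_pos': array([-1.28650768,  0.61591895, -0.01265336,  1.42490196,  0.0081252 ,
        1.10338661, -0.0403867 ]), 'joint_vel': array([ 0.00092526, -0.00078623, -0.00090654, -0.00094905,  0.00183234,
        0.00182003, -0.00131858]), 'joint_efforts': array([ 4.71727835e-04, -4.58942914e+01,  2.08991775e-01, -1.65743601e+01,
       -6.11617765e-02,  2.04463012e-02,  2.43848363e-04]), 'tcp_pos': array([0.19851229, 0.61811077, 0.21748024]), 'tool_rot': array([3.14155467e+00, 2.56409962e-03, 1.26012908e+00]), 'contact_force': array([ 0.579019  ,  0.14513064, -0.1830214 ]), 'torque': array([-0.02718829, -0.01335819,  0.00391334]), 'width': 1.0025334104816022} -0.0188
scene [[433.08449531   0.         256.32638011]
 [  0.         433.08449531 196.11210952]
 [  0.           0.           1.        ]] [-0.27795082 -0.58711357  0.90261829] [-2.29547608  0.02258125 -0.93777607]
cell_box [(array([347., 277.]), 0.65)]
lid_tab [(array([326., 271.]), 0.91)]
cell_mid []
phone [(array([265., 204.]), 0.67)]
cup_mid [(array([208., 206.]), 0.68), (array([210., 181.]), 0.41), (array([264., 205.]), 0.19)]
pot_mid [(array([218., 171.]), 0.71)]
spudger_mid [(array([174., 171.]), 0.46)]
tweezers [(array([183., 180.]), 0.67)]
loupe [(array([185., 199.]), 0.41)]
top [[484.34902564   0.         253.67686074]
 [  0.         484.34902564 193.0416441 ]
 [  0.           0.           1.        ]] [ 0.31271768 -0.01178912  1.28808278] [-2.99537998 -0.02821153 -1.56935944]
cell_box [(array([369., 222.]), 0.87)]
lid_tab [(array([357., 241.]), 0.88), (array([133., 212.]), 0.37)]
cell_mid []
phone [(array([239., 193.]), 0.94)]
cup_mid [(array([189., 226.]), 0.62), (array([164., 195.]), 0.51), (array([241., 193.]), 0.38)]
pot_mid [(array([161., 178.]), 0.55)]
spudger_mid [(array([113., 203.]), 0.56)]
tweezers [(array([133., 208.]), 0.61)]
loupe [(array([366., 221.]), 0.15)]
```

Run:
```python
import cv2
a=cv2.imread('pics/top0.png');cv2.imwrite('pics/t_crop.png',cv2.resize(a[120:310,60:460],None,fx=2,fy=2,interpolation=cv2.INTER_CUBIC))
a=cv2.imread('pics/scene0.png');cv2.imwrite('pics/s_crop.png',cv2.resize(a[120:345,130:400],None,fx=2.6,fy=2.6,interpolation=cv2.INTER_CUBIC))
```

```text
(no output)
```

View pics/top0.png

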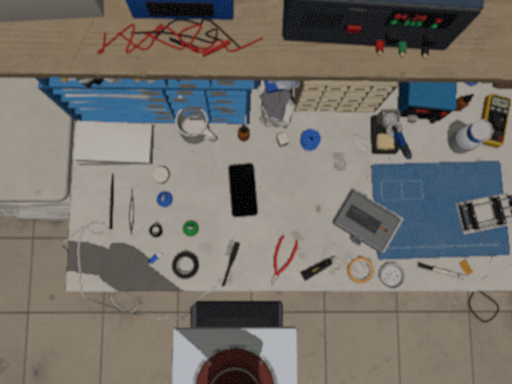

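View pics/t_crop.png

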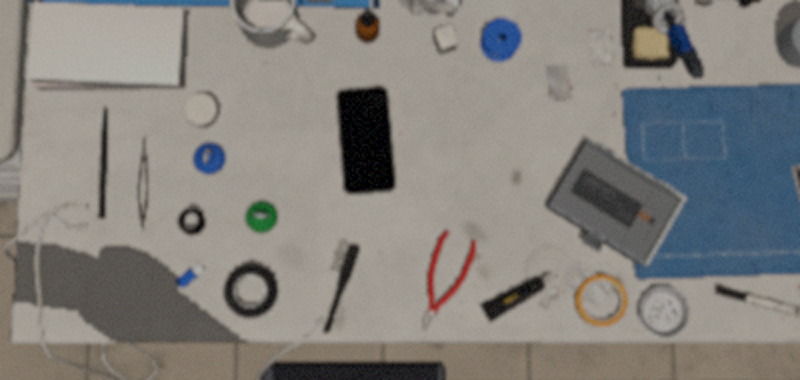

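View pics/s_crop.png

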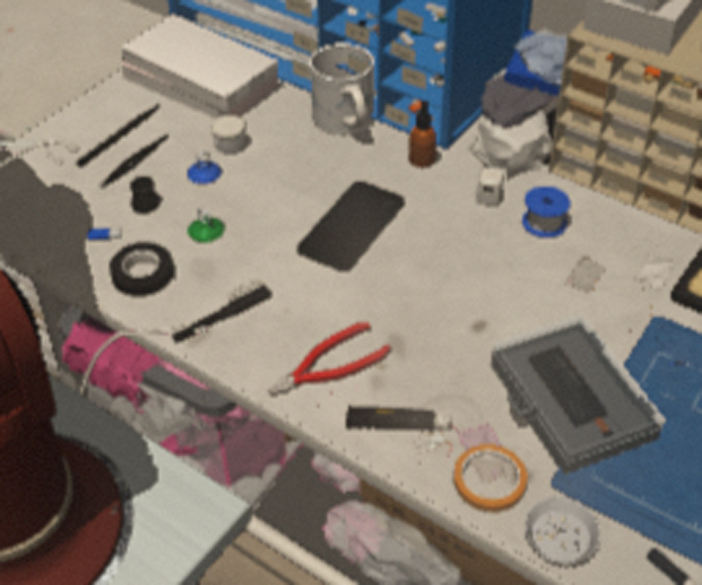

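```bash
cat >> h.py <<'E'
def rect(c,z,x0,x1,y0,y1,s):
    # s px per m ; image up=+x, left=+y
    w=int((y1-y0)*s);h=int((x1-x0)*s)
    src=np.float32([w2p(c,(x1,y1,z)),w2p(c,(x1,y0,z)),w2p(c,(x0,y0,z)),w2p(c,(x0,y1,z))])
    H=cv2.getPerspectiveTransform(src,np.float32([[0,0],[w,0],[w,h],[0,h]]))
    return cv2.warpPerspective(c['img'],H,(w,h),flags=cv2.INTER_CUBIC)
def blob(c,z,ctr,rad,test,s=1000):
    im=rect(c,z,ctr[0]-rad,ctr[0]+rad,ctr[1]-rad,ctr[1]+rad,s).astype(int)
    m=test(im).astype(np.uint8)
    n,l,st,ce=cv2.connectedComponentsWithStats(m)
    out=[]
    for i in range(1,n):
        if st[i,4]<60: continue
        p=np.argwhere(l==i)
        r=cv2.minAreaRect(np.float32(p[:,::-1]))
        X=lambda q:(round(ctr[0]+rad-q[1]/s,4),round(ctr[1]+rad-q[0]/s,4))
        bp=cv2.boxPoints(r); e=[bp[1]-bp[0],bp[2]-bp[1]]; e=max(e,key=np.linalg.norm)
        ang=np.arctan2(-e[0],-e[1]) # long axis angle in world (x,y)
        ang=(ang+np.pi/2)%np.pi-np.pi/2
        out.append(dict(area=int(st[i,4]),c=X(r[0]),cent=X(ce[i]),size=np.round(sorted(r[1])).tolist(),yaw=round(float(ang),3)))
    return sorted(out,key=lambda d:-d['area'])
E
python3 - <<'E'
from h import *
t=cam('top');s=cam('scene')
dark=lambda im: im.max(2)<70
G=lambda uv,z=0:p2w(t,uv,z)[:2]
for nm,uv,z,r,f in [('phone',(243,190),.008,.1,dark),('spud',(112,201),.008,.1,dark),('tw',(131,210),.008,.08,dark),('loupe',(155,230),.034,.04,dark),
  ('cup',(165,199),.014,.045,lambda im:(im[...,0]-im[...,2]>40)),('green',(190,228),.014,.045,lambda im:(im[...,1]-im[...,2]>40))]:
    g=G(uv,z); print(nm,np.round(g,3))
    for c in (t,s): print('   ',blob(c,z,g,r,f)[:2])
g=G((161,174),.032);print('pot',g)
cv2.imwrite('pics/r1.png',np.hstack([cv2.resize(rect(c,.0,.33,.73,.1,.42,1200),None,fx=1,fy=1) for c in (t,s)]))
g=G((368,221),.036);print('box',g)
cv2.imwrite('pics/r2.png',np.hstack([rect(c,.036,.35,.6,-.46,-.2,1500) for c in (t,s)]))
E
```

```text
phone [ 0.509 -0.019]
    [{'area': 9034, 'c': (np.float64(0.5115), np.float64(-0.0176)), 'cent': (np.float64(0.5113), np.float64(-0.0177)), 'size': [67.0, 139.0], 'yaw': 0.089}]
    [{'area': 9304, 'c': (np.float64(0.5046), np.float64(-0.0207)), 'cent': (np.float64(0.5048), np.float64(-0.0202)), 'size': [69.0, 141.0], 'yaw': 0.086}]
spud [0.478 0.327]
    [{'area': 634, 'c': (np.float64(0.4745), np.float64(0.3286)), 'cent': (np.float64(0.4699), np.float64(0.3286)), 'size': [6.0, 133.0], 'yaw': 0.012}]
    [{'area': 1201, 'c': (np.float64(0.468), np.float64(0.3241)), 'cent': (np.float64(0.4647), np.float64(0.3242)), 'size': [10.0, 138.0], 'yaw': 0.0}, {'area': 1065, 'c': (np.float64(0.4465), np.float64(0.2716)), 'cent': (np.float64(0.4422), np.float64(0.2716)), 'size': [15.0, 107.0], 'yaw': 0.0}]
tw [0.454 0.276]
    [{'area': 639, 'c': (np.float64(0.4708), np.float64(0.3283)), 'cent': (np.float64(0.468), np.float64(0.3285)), 'size': [6.0, 127.0], 'yaw': 0.0}, {'area': 448, 'c': (np.float64(0.4023), np.float64(0.2118)), 'cent': (np.float64(0.401), np.float64(0.2102)), 'size': [29.0, 
[... 806 characters left out ...]
187]
    [{'area': 1094, 'c': (np.float64(0.4838), np.float64(0.1888)), 'cent': (np.float64(0.4832), np.float64(0.1884)), 'size': [39.0, 39.0], 'yaw': -0.785}]
    [{'area': 1246, 'c': (np.float64(0.4704), np.float64(0.1787)), 'cent': (np.float64(0.4703), np.float64(0.1787)), 'size': [39.0, 40.0], 'yaw': -1.176}]
green [0.407 0.119]
    [{'area': 873, 'c': (np.float64(0.4076), np.float64(0.1182)), 'cent': (np.float64(0.4063), np.float64(0.1182)), 'size': [36.0, 37.0], 'yaw': -0.785}]
    [{'area': 1024, 'c': (np.float64(0.393), np.float64(0.1084)), 'cent': (np.float64(0.3929), np.float64(0.1084)), 'size': [36.0, 39.0], 'yaw': -0.857}]
pot [0.54694675 0.19631132]
box [ 0.42515533 -0.34539294]
```

View pics/r1.png

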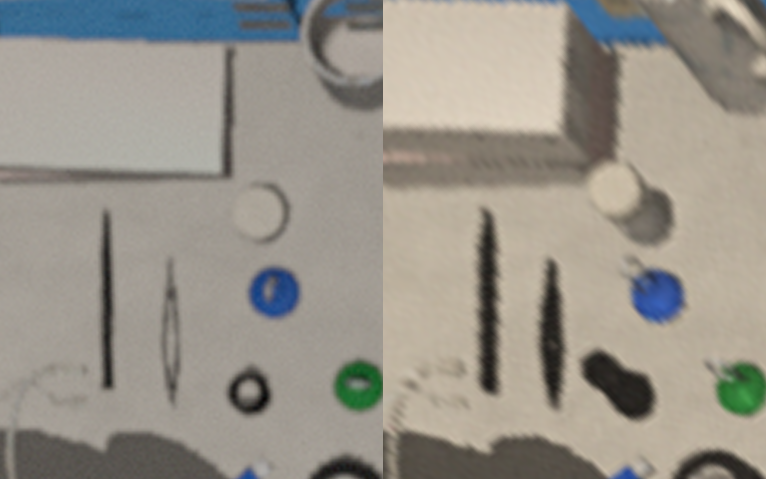

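View pics/r2.png

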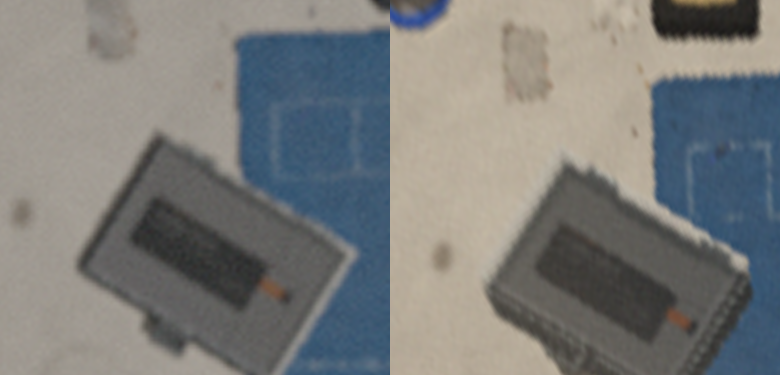

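```bash
cat >> h.py <<'E'
def rows(*tg):
    """tg: (x,y,z,yaw) world targets -> travel cm, spin, from measured pose"""
    st=arm.state();p=np.array(st['tcp_pos']);M=R.from_euler('xyz',st['tool_rot']).as_matrix()
    M0=M; yaw=np.arctan2(M[1,0],M[0,0])
    print('t',round(st['t'],2),'tcp',np.round(p,4),'yaw',round(float(yaw),3),'q7',round(float(st['joint_pos'][6]),2),'w',round(st['width']*9.3,2),'F',np.round(st['contact_force'],1))
    last=p
    for g in tg:
        d=M0.T@(np.array(g[:3])-p)*100; sp=yaw-g[3]; sp=(sp+np.pi)%(2*np.pi)-np.pi
        n=np.ceil(max(np.linalg.norm(np.array(g[:3])-last)/.0625,1)); last=np.array(g[:3])
        print('  travel',np.round(d,2).tolist(),'spin',round(float(sp),3),'n>=',int(n))
E
python3 - <<'E'
from h import *
rows((.5,.25,.2,1.2),(.5,-.1,.2,1.1),(.4,-.32,.2,1.04))
E
```

```text
t 1.1 tcp [0.1987 0.6189 0.2187] yaw 1.26 q7 -0.04 w 9.31 F [-0.3  0.2 -0.7]
  travel [-25.91, 39.96, 1.86] spin 0.06 n>= 8
  travel [-59.23, 50.66, 1.87] spin 0.16 n>= 6
  travel [-83.24, 47.87, 1.87] spin 0.22 n>= 4
```

```bash
python3 -m crank '[{"travel":[-25.9,40,1.9],"spin":0.06},{"travel":[-25.9,40,1.9],"spin":0.06},{"travel":[-25.9,40,1.9],"spin":0.06},{"travel":[-25.9,40,1.9],"spin":0.06},{"travel":[-25.9,40,1.9],"spin":0.06},{"travel":[-25.9,40,1.9],"spin":0.06},{"travel":[-25.9,40,1.9],"spin":0.06},{"travel":[-25.9,40,1.9],"spin":0.06},{"travel":[-59.2,50.7,1.9],"spin":0.16},{"travel":[-59.2,50.7,1.9],"spin":0.16},{"travel":[-59.2,50.7,1.9],"spin":0.16},{"travel":[-59.2,50.7,1.9],"spin":0.16},{"travel":[-59.2,50.7,1.9],"spin":0.16},{"travel":[-59.2,50.7,1.9],"spin":0.16},{"travel":[-83.2,47.9,1.9],"spin":0.22},{"travel":[-83.2,47.9,1.9],"spin":0.22},{"travel":[-83.2,47.9,1.9],"spin":0.22},{"travel":[-83.2,47.9,1.9],"spin":0.22},{"travel":[-83.2,47.9,1.9],"spin":0.22},{"travel":[-83.2,47.9,1.9],"spin":0.22}]' 4.5 10
python3 - <<'E'
from h import *
rows()
t=cam('top','t1');s=cam('scene','s1')
st=arm.state();p=st['tcp_pos'];M=R.from_euler('xyz',st['tool_rot']).as_matrix()
o=st['width']*.093/2
for n,c in (('t',t),('s',s)):
    im=c['img'].copy()
    u=w2p(c,p); print(n,u)
    a=max(int(u[0])-60,0);b=max(int(u[1])-60,0);
    im=cv2.resize(im[b:b+120,a:a+120],None,fx=5,fy=5,interpolation=cv2.INTER_CUBIC)
    for off in (-o,0,o):
        q=w2p(c,p+M[:,0]*off); cv2.circle(im,(int((q[0]-a+.5)*5),int((q[1]-b+.5)*5)),3,(0,0,255),-1)
    cv2.imwrite(f'pics/{n}1c.png',im)
E
```

```text
t: 3.6
tcp_pos: [0.4008, -0.319, 0.1997]
tool_rot: [-3.142, -0.001, 1.04]
contact_force: [-0.0, 0.2, 0.1]
width: 0.485
t 3.6 tcp [ 0.4008 -0.319   0.1997] yaw 1.04 q7 1.75 w 4.51 F [-0.   0.2  0.1]
t [375.20823729 224.94401635]
s [343.94627704 219.82241257]
```

View pics/t1c.png

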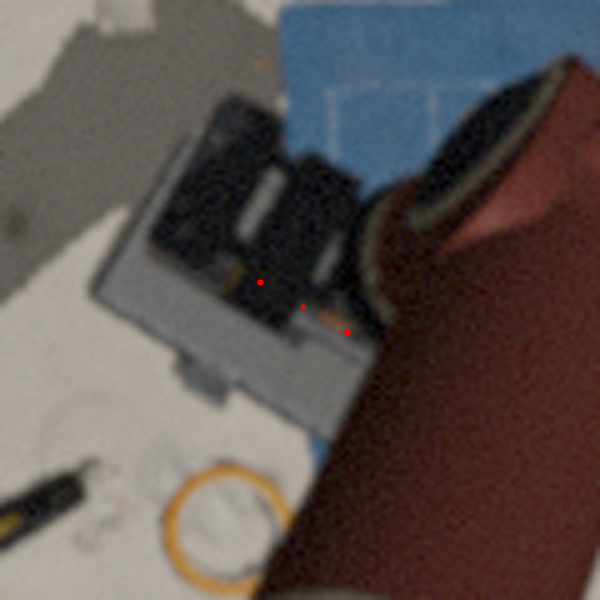

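View pics/s1c.png

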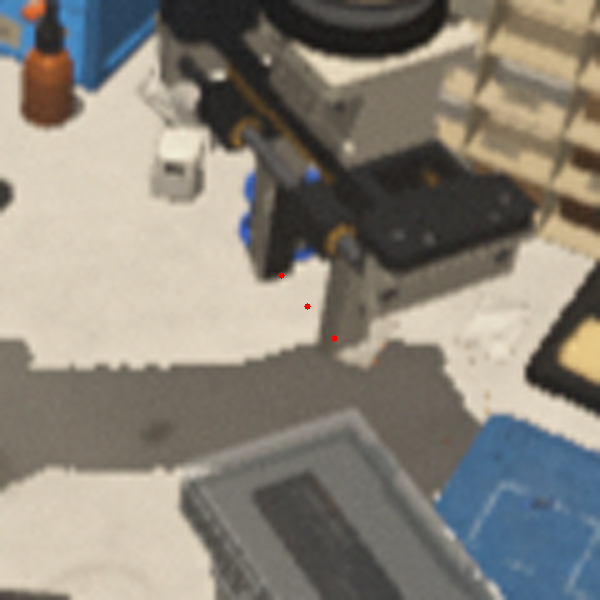

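Run:
```python
from h import *
t={'img':cv2.imread('pics/top0.png')};s={'img':cv2.imread('pics/scene0.png')}
for n,c in (('top',t),('scene',s)):
    k=arm.read_camera(n); c.update({q:k[q] for q in ('K','eye','attitude')})
    im=rect(c,.017,.36,.50,-.41,-.27,1000); g=im.astype(int).max(2)
    print(n,np.percentile(g,[5,10,20,40,60,80]))
    for th in (62,70,78): print(th,[b for b in blob(c,.017,(.43,-.345),.07,lambda im:cv2.GaussianBlur(im.astype(np.float32),(5,5),0).max(2)<th)[:2]])
    big=rect(c,.036,.33,.53,-.46,-.24,3000)
    # overlay box hypothesis
    cx,cy,yaw=.425,-.345,-.53
    for (z,L,W,col) in ((.036,148,104,(0,0,255)),):
        pass
    cv2.imwrite('pics/b_'+n+'.png',big)
```

```text
top [ 53.  58.  77.  95.  98. 115.]
62 [{'area': 2485, 'c': (0.4329, -0.3367), 'cent': (np.float64(0.4307), np.float64(-0.3382)), 'size': [33.0, 89.0], 'yaw': 1.021}]
70 [{'area': 3123, 'c': (0.433, -0.3366), 'cent': (np.float64(0.4329), np.float64(-0.337)), 'size': [36.0, 91.0], 'yaw': 1.021}, {'area': 139, 'c': (0.4758, -0.2895), 'cent': (np.float64(0.4756), np.float64(-0.2896)), 'size': [3.0, 57.0], 'yaw': -0.567}]
78 [{'area': 3422, 'c': (0.4329, -0.3367), 'cent': (np.float64(0.4331), np.float64(-0.3369)), 'size': [39.0, 93.0], 'yaw': 1.015}, {'area': 271, 'c': (0.4754, -0.2896), 'cent': (np.float64(0.476), np.float64(-0.2901)), 'size': [5.0, 60.0], 'yaw': -0.562}]
scene [ 61.  64.  73.  91.  96. 114.]
62 [{'area': 802, 'c': (0.4168, -0.3553), 'cent': (np.float64(0.4175), np.float64(-0.3645)), 'size': [34.0, 51.0], 'yaw': 0.983}, {'area': 151, 'c': (0.4205, -0.3389), 'cent': (np.float64(0.4214), np.float64(-0.3386)), 'size': [9.0, 27.0], 'yaw': 1.019}]
70 [{'area': 3220, 'c': (0.4267, -0.3385), 'cent': (np.float64(0.4257), np.float64(-0.3394)), 'size': [38.0, 93.0], 'yaw': 1.012}, {'area': 197, 'c': (0.375, -0.4072), 'cent': (np.float64(0.3752), np.float64(-0.4065)), 'size': [8.0, 34.0], 'yaw': -0.51}]
78 [{'area': 3650, 'c': (0.4269, -0.3385), 'cent': (np.float64(0.4265), np.float64(-0.3386)), 'size': [40.0, 96.0], 'yaw': 1.007}, {'area': 422, 'c': (0.4616, -0.377), 'cent': (np.float64(0.4594), np.float64(-0.3806)), 'size': [8.0, 87.0], 'yaw': 1.045}]
```

View pics/b_top.png

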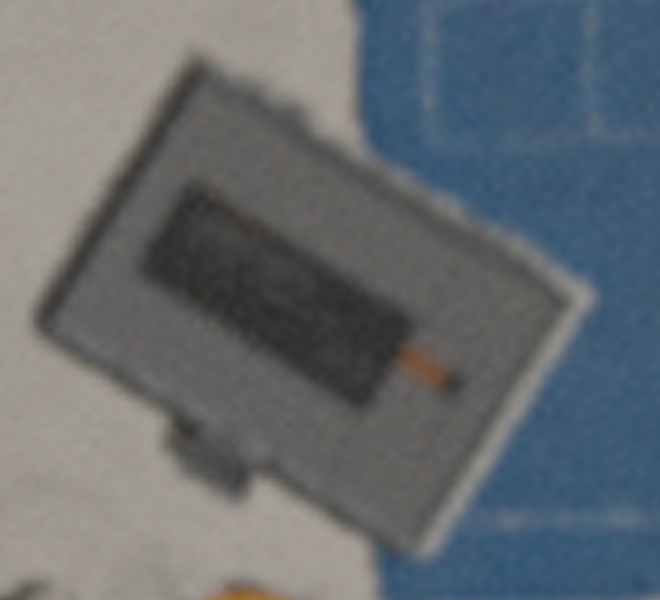

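View pics/b_scene.png

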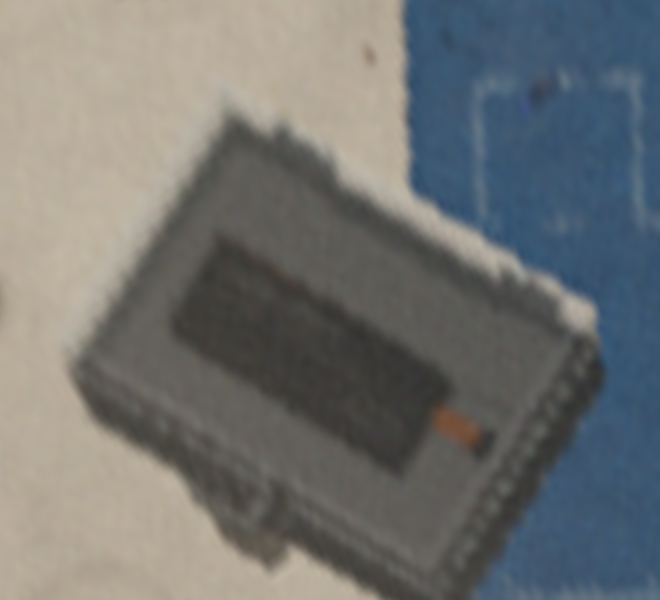

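Run:
```python
from h import *
t=cam('top');s=cam('scene')
print(p2w(t,(357,241),.028),p2w(s,(326,271),.028))
for n,c in (('top',t),('scene',s)):
  for k,z in (('lid_tab',.028),('cell_box',0.)):
    for d in arm.spot_point(k,n)[:2]: print(n,k,d,np.round(p2w(c,d['centre'],z),4))
# model overlay
from math import cos,sin
def overlay(cx,cy,yaw):
  for n,c in (('top',t),('scene',s)):
    im=cv2.imread(f'pics/{n}0.png'); u=w2p(c,(cx,cy,.02)); a,b=int(u[0])-50,int(u[1])-45
    im=cv2.resize(im[b:b+90,a:a+100],None,fx=7,fy=7,interpolation=cv2.INTER_CUBIC)
    def poly(pts,col):
        q=[]
        for x,y,z in pts:
            w=w2p(c,(cx+cos(yaw)*x-sin(yaw)*y,cy+sin(yaw)*x+cos(yaw)*y,z)); q.append(((w-[a,b]+.5)*7).astype(int))
        cv2.polylines(im,[np.array(q)],True,col,1)
    for z,col in ((0,(0,255,0)),(.022,(0,255,255)),(.036,(0,0,255))):
        poly([(x*.052,y*.074,z) for x,y in ((-1,-1),(1,-1),(1,1),(-1,1))],col)
    for z in (.0245,.0315): poly([(x,y*.013,z) for x,y in ((-.052,-1),(-.07,-1),(-.07,1),(-.052,1))],(255,0,255))
    cv2.imwrite(f'pics/ov_{n}.png',im)
overlay(.427,-.347,-.555)
```

```text
[ 0.37346373 -0.31689048  0.028     ] [ 0.3768571  -0.30150807  0.028     ]
top lid_tab {'centre': [355.1, 242.0], 'conf': 0.94} [ 0.3709 -0.3118  0.028 ]
top cell_box {'centre': [366.4, 219.8], 'conf': 0.82} [ 0.4316 -0.3508  0.    ]
scene lid_tab {'centre': [329.6, 271.9], 'conf': 0.61} [ 0.3796 -0.3103  0.028 ]
scene cell_box {'centre': [347.5, 275.5], 'conf': 0.71} [ 0.4169 -0.3449  0.    ]
scene cell_box {'centre': [267.1, 208.6], 'conf': 0.68} [ 0.5046 -0.0283  0.    ]
```

View pics/ov_top.png

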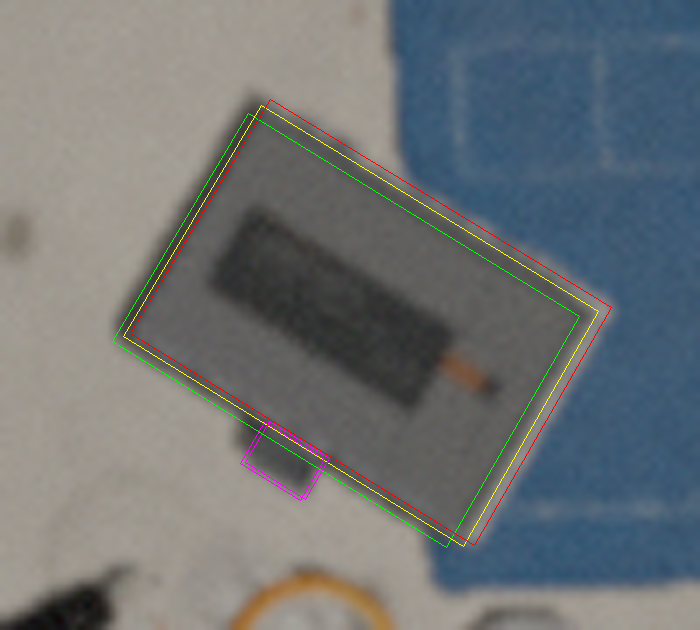

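View pics/ov_scene.png

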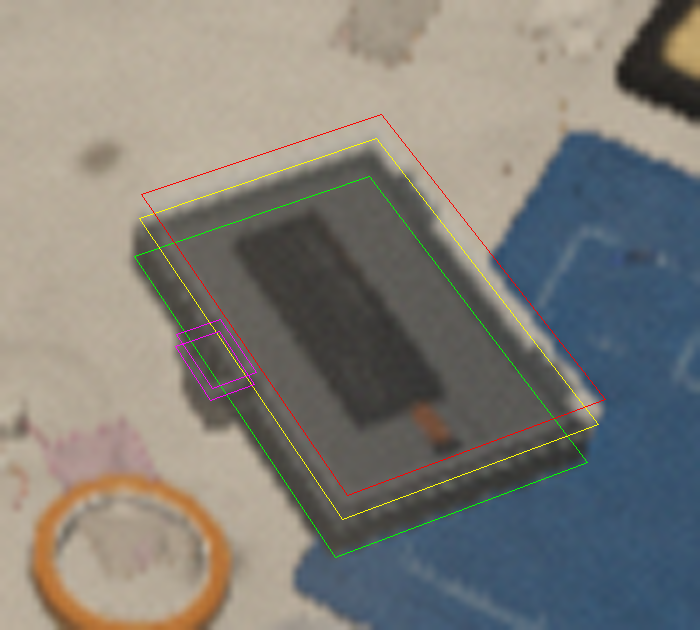

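Run:
```python
from h import *
rows((.3720,-.311,.06,1.016),(.3720,-.311,.024,1.016))
```

```text
t 4.1 tcp [ 0.4006 -0.3195  0.1997] yaw 1.041 q7 1.75 w 4.48 F [ 0.  -0.3 -0.3]
  travel [-0.72, -2.9, 13.97] spin 0.025 n>= 3
  travel [-0.72, -2.9, 17.57] spin 0.025 n>= 1
```

```bash
python3 -m crank '[{"travel":[-0.7,-2.9,5],"spin":0.025},{"travel":[-0.7,-2.9,10],"spin":0.025},{"travel":[-0.7,-2.9,14],"spin":0.025},{"travel":[-0.7,-2.9,14],"spin":0.025}]' 4.5 10
python3 - <<'E'
from h import *
rows((.3720,-.311,.024,1.016))
t=cam('top');s=cam('scene')
for n,c in (('t',t),('s',s)):
    u=w2p(c,arm.state()['tcp_pos']);a,b=int(u[0])-50,int(u[1])-45
    cv2.imwrite(f'pics/{n}2c.png',cv2.resize(c['img'][b:b+90,a:a+100],None,fx=5,fy=5,interpolation=cv2.INTER_CUBIC))
cv2.imwrite('pics/2c.png',np.hstack([cv2.resize(cv2.imread(f'pics/{n}2c.png'),(400,360)) for n in 'ts']))
E
```

```text
t: 4.6
tcp_pos: [0.3702, -0.3098, 0.0576]
tool_rot: [-3.135, -0.001, 1.015]
contact_force: [0.4, 0.6, 0.4]
width: 0.482
t 4.6 tcp [ 0.3702 -0.3098  0.0576] yaw 1.015 q7 1.8 w 4.49 F [0.4 0.6 0.4]
  travel [-0.01, 0.23, 3.36] spin -0.001 n>= 1
```

View pics/2c.png

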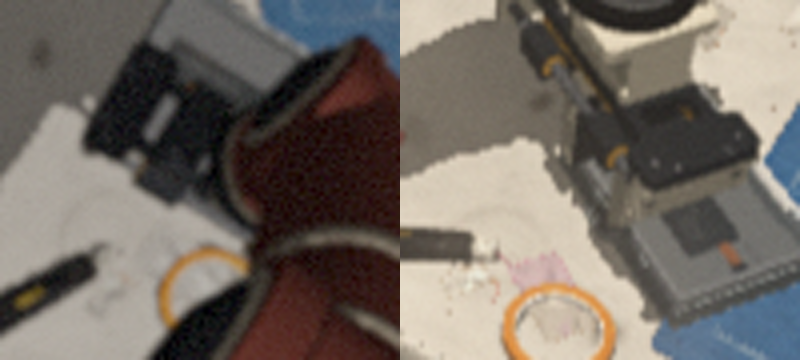

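```bash
python3 -m crank '[{"travel":[0,0,1.5],"spin":0},{"travel":[0,0,2.5],"spin":0},{"travel":[0,0,3.4],"spin":0},{"travel":[0,0,3.4],"spin":0}]' 4.5 15
python3 -m crank '[{"travel":[0,0,0],"spin":0},{"travel":[0,0,0],"spin":0},{"travel":[0,0,0],"spin":0},{"travel":[0,0,0],"spin":0}]' 1.0 15
```

```text
t: 5.2
tcp_pos: [0.3714, -0.3108, 0.025]
tool_rot: [-3.14, -0.0, 1.015]
contact_force: [0.2, 0.1, 0.2]
width: 0.486
t: 5.7
tcp_pos: [0.3707, -0.3135, 0.026]
tool_rot: [3.14, 0.003, 1.013]
contact_force: [-3.5, -4.0, -0.2]
width: 0.278
```

```bash
python3 -m crank '[{"travel":[0,0.22,-1.71],"spin":0},{"travel":[0,0.69,-3.37],"spin":0},{"travel":[0,1.41,-4.94],"spin":0},{"travel":[0,2.35,-6.39],"spin":0},{"travel":[0,3.49,-7.68],"spin":0},{"travel":[0,4.82,-8.78],"spin":0},{"travel":[0,4.82,-8.78],"spin":0}]' 1.0 15
python3 - <<'E'
from h import *
rows()
c=cam('scene');u=w2p(c,arm.state()['tcp_pos']);a,b=int(u[0])-75,int(u[1])-55
cv2.imwrite('pics/s3.png',cv2.resize(c['img'][b:b+120,a:a+160],None,fx=4,fy=4,interpolation=cv2.INTER_CUBIC))
E
```

```text
t: 6.58
tcp_pos: [0.4117, -0.339, 0.1144]
tool_rot: [3.14, 0.003, 1.014]
contact_force: [-3.5, -3.7, 0.4]
width: 0.272
t 6.58 tcp [ 0.4117 -0.339   0.1144] yaw 1.014 q7 1.77 w 2.53 F [-3.5 -3.7  0.4]
```

View pics/s3.png

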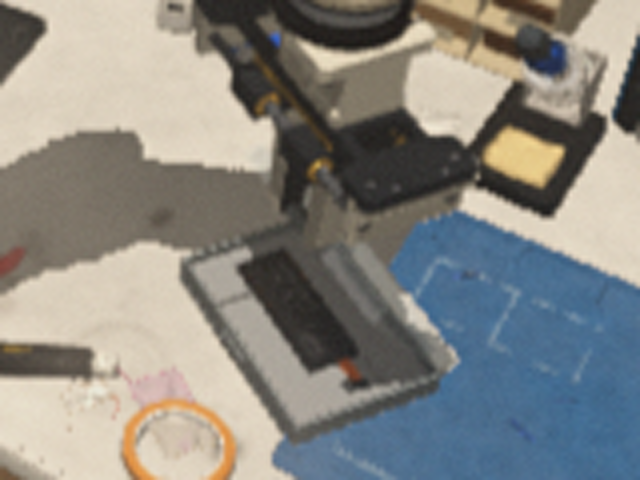

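```bash
python3 -m crank '[{"travel":[0,1.48,-0.89],"spin":0},{"travel":[0,3.07,-1.56],"spin":0},{"travel":[0,4.75,-1.97],"spin":0},{"travel":[0,5.89,-2.11],"spin":0},{"travel":[0,7.04,-2.13],"spin":0},{"travel":[0,8.19,-2.04],"spin":0},{"travel":[0,8.19,-2.04],"spin":0}]' 1.0 15
python3 -m crank '[{"travel":[0,0,0],"spin":0},{"travel":[0,0,0],"spin":0},{"travel":[0,0,0],"spin":0},{"travel":[0,0,-2],"spin":0},{"travel":[0,0,-6],"spin":0}]' 5.0 15
python3 - <<'E'
from h import *
rows()
c=cam('scene');u=w2p(c,arm.state()['tcp_pos']);a,b=int(u[0])-75,int(u[1])-55
cv2.imwrite('pics/s4.png',cv2.resize(c['img'][b:b+140,a:a+160],None,fx=4,fy=4,interpolation=cv2.INTER_CUBIC))
E
```

```text
t: 7.5
tcp_pos: [0.4827, -0.3832, 0.1353]
tool_rot: [3.137, 0.004, 1.014]
contact_force: [-2.5, -3.8, 5.8]
width: 0.275
t: 8.12
tcp_pos: [0.4816, -0.3778, 0.1923]
tool_rot: [-3.136, -0.002, 1.016]
contact_force: [0.9, -0.5, 1.1]
width: 0.534
t 8.12 tcp [ 0.4816 -0.3778  0.1923] yaw 1.016 q7 1.74 w 4.97 F [ 0.9 -0.5  1.1]
```

View pics/s4.png

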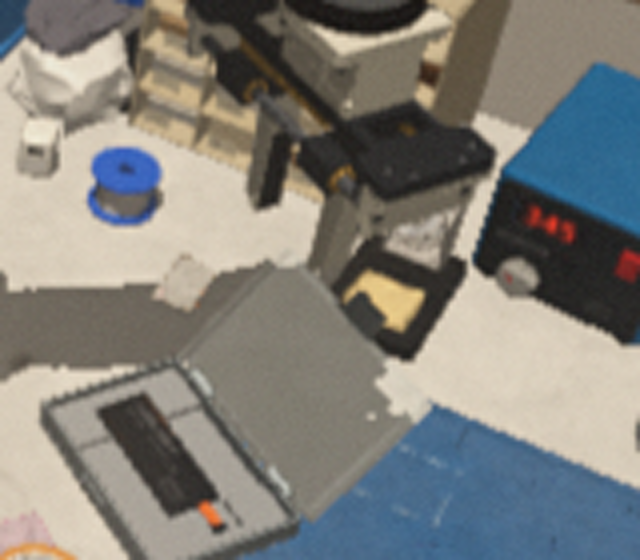

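Run:
```python
from h import *
rows((.4295,-.339,.15,-.555),(.4295,-.339,.05,-.555))
```

```text
t 8.18 tcp [ 0.4848 -0.3806  0.1995] yaw 1.016 q7 1.74 w 4.96 F [ 0.9 -1.3  3.9]
  travel [0.63, -6.93, 4.9] spin 1.571 n>= 2
  travel [0.63, -7.0, 14.9] spin 1.571 n>= 2
```

```bash
python3 -m crank '[{"travel":[0.3,-3.5,1],"spin":0.18},{"travel":[0.6,-6.9,2],"spin":0.36},{"travel":[0.6,-6.9,3],"spin":0.54},{"travel":[0.6,-6.9,4.5],"spin":0.72},{"travel":[0.6,-6.9,4.9],"spin":0.9},{"travel":[0.6,-6.9,4.9],"spin":1.08},{"travel":[0.6,-6.9,4.9],"spin":1.26},{"travel":[0.6,-6.9,4.9],"spin":1.44},{"travel":[0.6,-6.9,4.9],"spin":1.57},{"travel":[0.6,-6.9,7],"spin":1.57},{"travel":[0.6,-6.9,11],"spin":1.57},{"travel":[0.6,-6.9,14],"spin":1.57},{"travel":[0.6,-6.9,14],"spin":1.57}]' 5.2 12
python3 - <<'E'
from h import *
rows((.4295,-.339,.011,-.555))
t=cam('top');c=cam('scene')
L=[]
for c in (t,c):
    u=w2p(c,arm.state()['tcp_pos']);a,b=int(u[0])-50,int(u[1])-45
    L.append(cv2.resize(c['img'][b:b+90,a:a+100],None,fx=4,fy=4,interpolation=cv2.INTER_CUBIC))
cv2.imwrite('pics/5c.png',np.hstack(L))
E
```

```text
t: 9.8
tcp_pos: [0.426, -0.3363, 0.0518]
tool_rot: [-3.14, 0.005, -0.554]
contact_force: [-0.5, -0.2, 0.8]
width: 0.559
t 9.8 tcp [ 0.426  -0.3363  0.0518] yaw -0.554 q7 0.6 w 5.2 F [-0.5 -0.2  0.8]
  travel [0.47, 0.05, 4.08] spin 0.001 n>= 1
```

View pics/5c.png

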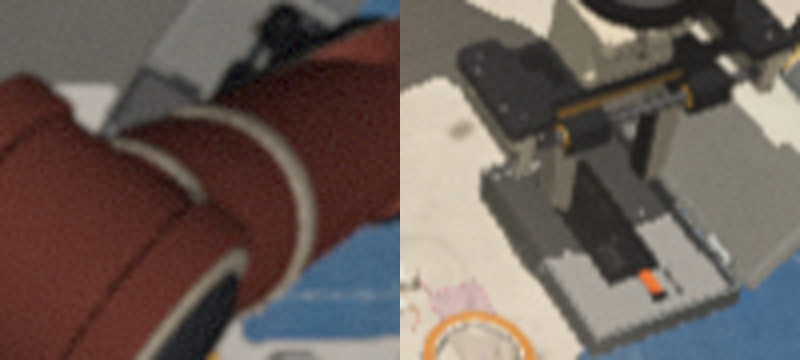

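```bash
python3 -m crank '[{"travel":[0.3,0,1],"spin":0},{"travel":[0.3,0,2],"spin":0},{"travel":[0.3,0,3],"spin":0},{"travel":[0.3,0,3.7],"spin":0},{"travel":[0.3,0,4],"spin":0},{"travel":[0.3,0,4],"spin":0}]' 4.8 12
python3 - <<'E'
from h import *
rows((.4295,-.339,.011,-.555))
E
```

```text
t: 10.65
tcp_pos: [0.4293, -0.3399, 0.0137]
tool_rot: [3.141, 0.0, -0.555]
contact_force: [-0.3, -0.1, 0.3]
width: 0.516
t 10.65 tcp [ 0.4293 -0.3399  0.0137] yaw -0.555 q7 0.63 w 4.8 F [-0.3 -0.1  0.3]
  travel [-0.03, -0.08, 0.27] spin -0.0 n>= 1
```

```bash
python3 -m crank '[{"travel":[0,0,0.25],"spin":0},{"travel":[0,0,0.25],"spin":0}]' 4.8 12
python3 -m crank '[{"travel":[0,0,0],"spin":0},{"travel":[0,0,0],"spin":0},{"travel":[0,0,0],"spin":0},{"travel":[0,0,0],"spin":0}]' 3.0 12
```

```text
t: 10.9
tcp_pos: [0.4295, -0.3398, 0.0114]
tool_rot: [3.142, -0.0, -0.555]
contact_force: [-0.9, 0.7, -0.3]
width: 0.518
t: 11.4
tcp_pos: [0.4295, -0.3399, 0.0115]
tool_rot: [3.142, -0.0, -0.555]
contact_force: [0.7, 0.2, 1.7]
width: 0.385
```

```bash
python3 -m crank '[{"travel":[0,0,-1],"spin":0},{"travel":[0,0,-3],"spin":0},{"travel":[0,0,-6],"spin":0},{"travel":[0,0,-10],"spin":0},{"travel":[0,0,-10],"spin":0}]' 3.0 12
python3 - <<'E'
from h import *
rows((.5176,-.1042,.08,-1.483))
c=cam('scene')
u=w2p(c,arm.state()['tcp_pos']);a,b=int(u[0])-50,int(u[1])-45
cv2.imwrite('pics/6c.png',cv2.resize(c['img'][b:b+120,a:a+120],None,fx=4,fy=4,interpolation=cv2.INTER_CUBIC))
E
```

```text
t: 12.02
tcp_pos: [0.4308, -0.3416, 0.1147]
tool_rot: [3.141, -0.007, -0.555]
contact_force: [-0.3, -0.8, -0.8]
width: 0.388
t 12.03 tcp [ 0.4308 -0.3416  0.1147] yaw -0.555 q7 0.54 w 3.61 F [-0.3 -0.8 -0.8]
  travel [-5.16, -24.75, 3.41] spin 0.928 n>= 5
```

View pics/6c.png

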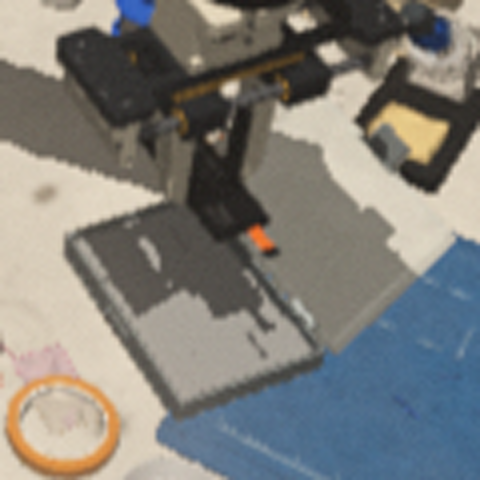

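Cell is held. Carry it to beside the phone.

```bash
python3 -m crank '[{"travel":[-1,-5,0],"spin":0.1},{"travel":[-2,-10,0],"spin":0.25},{"travel":[-3.1,-15,0.5],"spin":0.4},{"travel":[-4.1,-20,1.5],"spin":0.55},{"travel":[-5.2,-24.8,3.4],"spin":0.7},{"travel":[-5.2,-24.8,3.4],"spin":0.85},{"travel":[-5.2,-24.8,3.4],"spin":0.928},{"travel":[-5.2,-24.8,3.4],"spin":0.928},{"travel":[-5.2,-24.8,3.4],"spin":0.928}]' 3.0 12
python3 - <<'E'
from h import *
rows((.5176,-.1042,.0035,-1.483))
L=[]
for c in (cam('top'),cam('scene')):
    u=w2p(c,arm.state()['tcp_pos']);a,b=int(u[0])-50,int(u[1])-45
    L.append(cv2.resize(c['img'][b:b+90,a:a+100],None,fx=4,fy=4,interpolation=cv2.INTER_CUBIC))
cv2.imwrite('pics/7c.png',np.hstack(L))
E
```

```text
t: 13.2
tcp_pos: [0.5154, -0.1016, 0.0768]
tool_rot: [3.14, 0.0, -1.482]
contact_force: [-0.0, -0.0, -0.8]
width: 0.38
t 13.2 tcp [ 0.5154 -0.1016  0.0768] yaw -1.482 q7 -0.56 w 3.53 F [-0.  -0.  -0.8]
  travel [0.28, -0.21, 7.33] spin 0.001 n>= 2
```

View pics/7c.png

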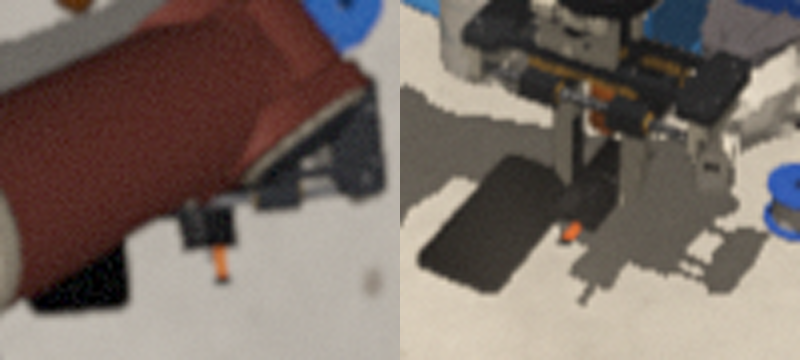

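```bash
python3 -m crank '[{"travel":[0.2,0,2],"spin":0},{"travel":[0.2,0,4],"spin":0},{"travel":[0.2,0,6],"spin":0},{"travel":[0.2,0,6.8],"spin":0},{"travel":[0.2,0,7.1],"spin":0},{"travel":[0.2,0,7.1],"spin":0}]' 3.0 12
python3 - <<'E'
from h import *
rows((.5156,-.104,.003,-1.483))
E
```

```text
t: 14.05
tcp_pos: [0.5164, -0.1039, 0.0068]
tool_rot: [-3.141, -0.0, -1.483]
contact_force: [0.4, -1.2, 0.3]
width: 0.382
t 14.05 tcp [ 0.5164 -0.1039  0.0068] yaw -1.483 q7 -0.45 w 3.55 F [ 0.4 -1.2  0.3]
  travel [0.0, 0.08, 0.38] spin -0.0 n>= 1
```

```bash
python3 -m crank '[{"travel":[0,0.1,0.2],"spin":0},{"travel":[0,0.1,0.38],"spin":0},{"travel":[0,0.1,0.38],"spin":0}]' 3.0 12
python3 -m crank '[{"travel":[0,0,0],"spin":0},{"travel":[0,0,0],"spin":0},{"travel":[0,0,0],"spin":0}]' 4.8 12
python3 -m crank '[{"travel":[0,0,-2],"spin":0},{"travel":[0,0,-6],"spin":0},{"travel":[0,0,-12],"spin":0},{"travel":[0,0,-15],"spin":0}]' 4.8 12
python3 - <<'E'
from h import *
rows((.4,.2,.18,0))
E
```

```text
t: 14.42
tcp_pos: [0.5151, -0.1037, 0.0026]
tool_rot: [-3.142, 0.0, -1.483]
contact_force: [0.5, -0.3, -0.5]
width: 0.384
t: 14.8
tcp_pos: [0.5152, -0.1038, 0.0026]
tool_rot: [-3.142, -0.0, -1.483]
contact_force: [-0.0, -0.5, 0.5]
width: 0.516
t: 15.3
tcp_pos: [0.516, -0.1046, 0.1554]
tool_rot: [-3.138, -0.002, -1.483]
contact_force: [0.4, 0.8, 0.3]
width: 0.518
t 15.3 tcp [ 0.516  -0.1046  0.1554] yaw -1.483 q7 -0.66 w 4.82 F [0.4 0.8 0.3]
  travel [-31.35, 8.89, -2.54] spin -1.483 n>= 6
```

Run:
```python
from h import *
t=cam('top','t8');s=cam('scene','s8')
for c in (t,s):
  for z in (.004,):
    for th in (70,90,110): print(th,blob(c,z,(.475,.329),.1,lambda im:im.max(2)<th)[:3])
def lid(c):pass
# pot / cup
for c in (t,s): print('cup',blob(c,.004,(.483,.188),.05,lambda im:(im[...,0]-im[...,2]>40))[:1])
for c in (t,s): print('pot',blob(c,.032,(.547,.196),.04,lambda im:(im.min(2)>(158 if c is t else 165)))[:1])
cv2.imwrite('pics/r8.png',np.hstack([rect(c,.032,.44,.62,.12,.26,2500) for c in (t,s)]))
```

```text
70 [{'area': 2816, 'c': (0.4005, 0.2803), 'cent': (np.float64(0.4006), np.float64(0.2747)), 'size': [45.0, 104.0], 'yaw': 1.483}, {'area': 779, 'c': (0.4727, 0.3429), 'cent': (np.float64(0.4517), np.float64(0.3308)), 'size': [57.0, 107.0], 'yaw': 0.277}]
90 [{'area': 7898, 'c': (0.46, 0.31), 'cent': (np.float64(0.4081), np.float64(0.3072)), 'size': [160.0, 166.0], 'yaw': 0.0}]
110 [{'area': 9008, 'c': (0.463, 0.318), 'cent': (np.float64(0.4087), np.float64(0.3132)), 'size': [172.0, 176.0], 'yaw': -1.571}, {'area': 80, 'c': (0.434, 0.2355), 'cent': (np.float64(0.4329), np.float64(0.2341)), 'size': [10.0, 11.0], 'yaw': -1.571}]
70 [{'area': 1034, 'c': (0.4705, 0.328), 'cent': (np.float64(0.4669), np.float64(0.3282)), 'size': [10.0, 135.0], 'yaw': 0.0}, {'area': 941, 'c': (0.449, 0.2755), 'cent': (np.float64(0.4444), np.float64(0.2754)), 'size': [13.0, 104.0], 'yaw': 0.0}, {'area': 694, 'c': (0.3955, 0.4115), 'cent': (np.float64(0.3893), np.float64(0.4175)), 'size': [35.0, 37.0], 'yaw': 0.0}]
90 [{'area': 1376, 'c': (0.474, 0.328), 'cent': (np.float64(0.469), np.float64(0.3282)), 'size'
[... 457 characters left out ...]
0.4466), np.float64(0.2753)), 'size': [18.0, 117.0], 'yaw': 0.0}, {'area': 796, 'c': (0.3965, 0.41), 'cent': (np.float64(0.3903), np.float64(0.4166)), 'size': [38.0, 39.0], 'yaw': 0.0}]
cup [{'area': 1007, 'c': (0.4875, 0.1928), 'cent': (np.float64(0.4862), np.float64(0.192)), 'size': [34.0, 40.0], 'yaw': -0.983}]
cup [{'area': 1187, 'c': (0.4781, 0.1903), 'cent': (np.float64(0.4781), np.float64(0.1895)), 'size': [35.0, 41.0], 'yaw': 0.464}]
pot [{'area': 4539, 'c': (0.5475, 0.1965), 'cent': (np.float64(0.5493), np.float64(0.2025)), 'size': [79.0, 79.0], 'yaw': 0.0}]
pot [{'area': 3352, 'c': (0.5475, 0.1965), 'cent': (np.float64(0.547), np.float64(0.1956)), 'size': [79.0, 79.0], 'yaw': 0.0}]
```

View pics/r8.png

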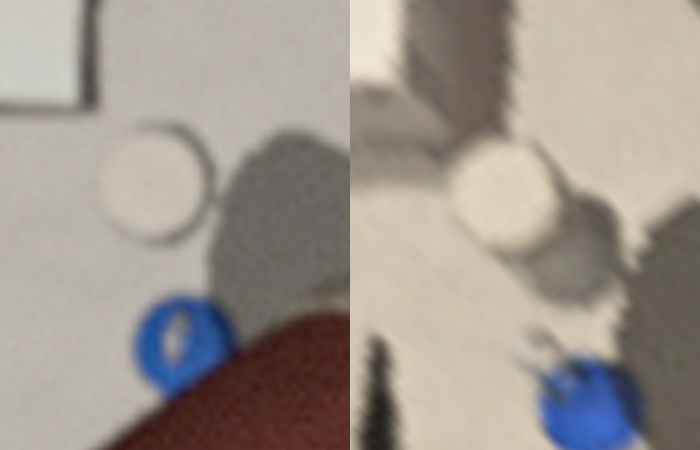

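View pics/t8.png

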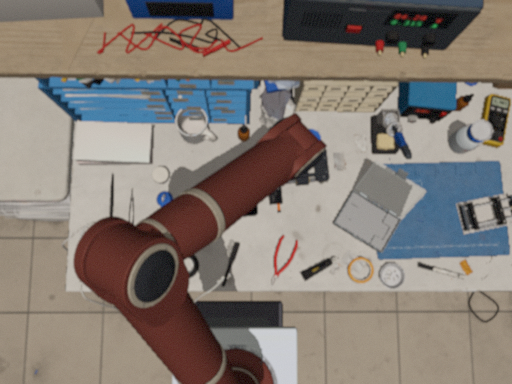

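Run:
```python
from h import *
rows((.479,.329,.10,-1.571))
```

```text
t 15.4 tcp [ 0.517  -0.1049  0.1558] yaw -1.483 q7 -0.66 w 4.81 F [-0.1  0.5  0.3]
  travel [-43.57, 0.03, 5.49] spin 0.088 n>= 8
```

```bash
python3 -m crank '[{"travel":[-5,0,0],"spin":0.01},{"travel":[-10,0,0],"spin":0.02},{"travel":[-15,0,0],"spin":0.03},{"travel":[-20,0,0],"spin":0.04},{"travel":[-25,0,0],"spin":0.05},{"travel":[-30,0,0],"spin":0.06},{"travel":[-35,0,1],"spin":0.07},{"travel":[-40,0,3],"spin":0.08},{"travel":[-43.6,0,5.5],"spin":0.088},{"travel":[-43.6,0,5.5],"spin":0.088},{"travel":[-43.6,0,5.5],"spin":0.088}]' 2.8 12
python3 - <<'E'
from h import *
rows((.479,.329,.003,-1.571)); print(np.round(arm.state()['joint_pos'],2))
L=[]
for c in (cam('top'),cam('scene')):
    u=w2p(c,arm.state()['tcp_pos']);a,b=int(u[0])-50,int(u[1])-45
    L.append(cv2.resize(c['img'][b:b+90,a:a+100],None,fx=4,fy=4,interpolation=cv2.INTER_CUBIC))
cv2.imwrite('pics/9c.png',np.hstack(L))
E
```

```text
t: 16.77
tcp_pos: [0.477, 0.3289, 0.0971]
tool_rot: [3.141, -0.002, -1.573]
contact_force: [0.4, 0.1, 0.3]
width: 0.304
t 16.77 tcp [0.477  0.3289 0.0971] yaw -1.573 q7 -1.45 w 2.82 F [0.4 0.1 0.3]
  travel [-0.03, -0.21, 9.41] spin -0.002 n>= 2
[-1.18  0.84  0.95  1.78 -0.83  0.97 -1.45]
```

View pics/9c.png

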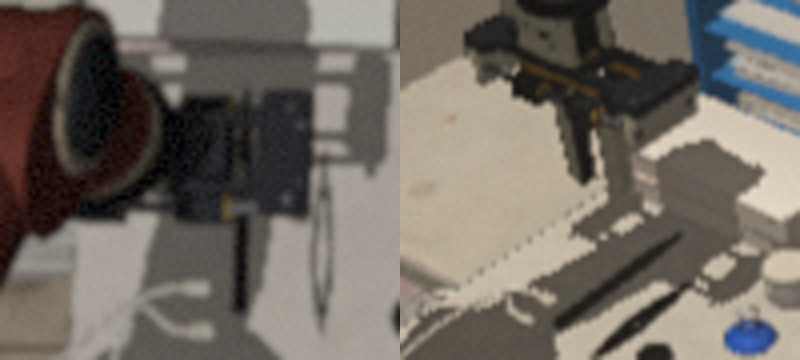

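```bash
python3 -m crank '[{"travel":[0,-0.1,3],"spin":0},{"travel":[0,-0.1,5.5],"spin":0},{"travel":[0,-0.1,7.5],"spin":0},{"travel":[0,-0.1,7.5],"spin":0}]' 2.8 12
python3 - <<'E'
from h import *
rows((.479,.329,.003,-1.571))
L=[]
for c in (cam('top'),cam('scene')):
    u=w2p(c,arm.state()['tcp_pos']);a,b=int(u[0])-50,int(u[1])-45
    L.append(cv2.resize(c['img'][b:b+90,a:a+100],None,fx=4,fy=4,interpolation=cv2.INTER_CUBIC))
cv2.imwrite('pics/10c.png',np.hstack(L))
E
```

```text
t: 17.38
tcp_pos: [0.4774, 0.3296, 0.0217]
tool_rot: [3.14, -0.001, -1.572]
contact_force: [-0.5, 0.2, 0.7]
width: 0.299
t 17.38 tcp [0.4774 0.3296 0.0217] yaw -1.572 q7 -1.36 w 2.78 F [-0.5  0.2  0.7]
  travel [0.05, -0.16, 1.87] spin -0.001 n>= 1
```

View pics/10c.png

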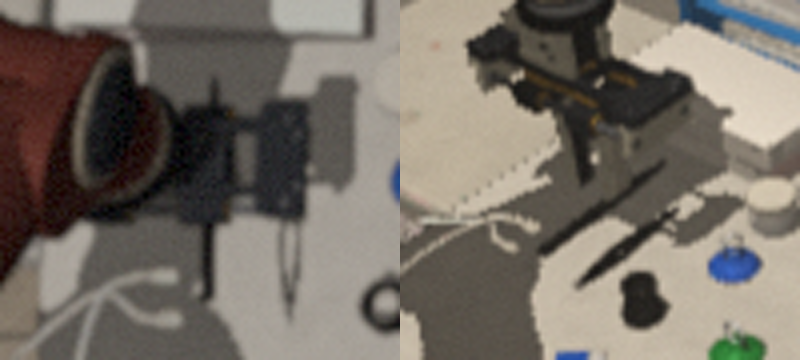

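```bash
python3 -m crank '[{"travel":[0,-0.1,1],"spin":0},{"travel":[0,-0.1,1.8],"spin":0},{"travel":[0,-0.1,1.85],"spin":0},{"travel":[0,-0.1,1.85],"spin":0}]' 2.8 12
python3 -m crank '[{"travel":[0,0,0],"spin":0},{"travel":[0,0,0],"spin":0},{"travel":[0,0,0],"spin":0},{"travel":[0,0,0],"spin":0}]' 0 12
python3 - <<'E'
from h import *
rows()
E
```

```text
t: 17.98
tcp_pos: [0.4789, 0.3305, 0.004]
tool_rot: [-3.142, -0.0, -1.571]
contact_force: [0.3, 0.4, 0.1]
width: 0.301
t: 18.48
tcp_pos: [0.479, 0.3306, 0.0042]
tool_rot: [-3.141, 0.0, -1.571]
contact_force: [-0.6, -0.7, 1.6]
width: 0.089
t 18.48 tcp [0.479  0.3306 0.0042] yaw -1.571 q7 -1.34 w 0.82 F [-0.6 -0.7  1.6]
```

```bash
python3 -m crank '[{"travel":[0,0,-2],"spin":0},{"travel":[0,0,-6],"spin":0},{"travel":[0,0,-10],"spin":0},{"travel":[0,0,-10],"spin":0}]' 0 12
python3 - <<'E'
from h import *
rows((.5036,.0545,.06,-1.483))
t=cam('top','t11');s=cam('scene','s11')
for c in (t,s): print(blob(c,.008,(.51,-.04),.13,lambda im:im.max(2)<70)[:3])
E
```

```text
t: 18.98
tcp_pos: [0.4815, 0.3309, 0.1085]
tool_rot: [-3.134, 0.004, -1.571]
contact_force: [0.0, 0.1, -0.7]
width: 0.084
t 18.98 tcp [0.4815 0.3309 0.1085] yaw -1.571 q7 -1.46 w 0.78 F [ 0.   0.1 -0.7]
  travel [27.65, -2.19, 4.77] spin -0.088 n>= 5
[{'area': 9040, 'c': (0.511, -0.0178), 'cent': (np.float64(0.5107), np.float64(-0.0178)), 'size': [67.0, 139.0], 'yaw': 0.088}, {'area': 2690, 'c': (0.5189, -0.1023), 'cent': (np.float64(0.5185), np.float64(-0.1023)), 'size': [32.0, 88.0], 'yaw': 0.091}]
[{'area': 9261, 'c': (0.5039, -0.0209), 'cent': (np.float64(0.5044), np.float64(-0.0201)), 'size': [69.0, 142.0], 'yaw': 0.087}, {'area': 2012, 'c': (0.5138, -0.1051), 'cent': (np.float64(0.5217), np.float64(-0.1048)), 'size': [34.0, 89.0], 'yaw': 0.096}]
```

View pics/t11.png

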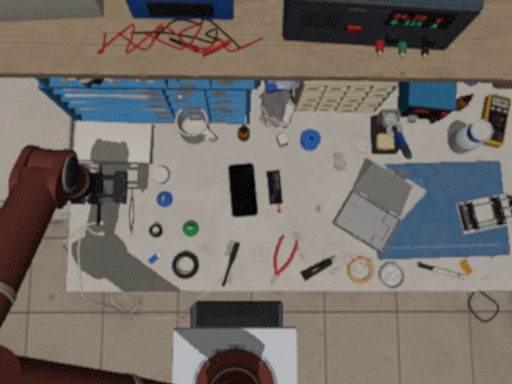

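View pics/s11.png

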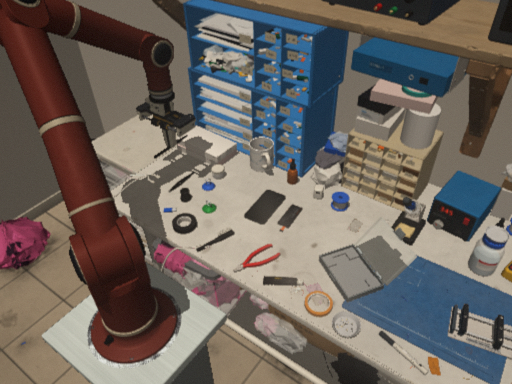

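```bash
python3 -m crank '[{"travel":[4,-0.5,0],"spin":-0.01},{"travel":[9,-1,0],"spin":-0.02},{"travel":[14,-1.5,0],"spin":-0.04},{"travel":[19,-2,1],"spin":-0.06},{"travel":[24,-2.2,2],"spin":-0.08},{"travel":[27.8,-2.2,4],"spin":-0.088},{"travel":[27.8,-2.2,4.8],"spin":-0.088},{"travel":[27.8,-2.2,4.8],"spin":-0.088},{"travel":[27.8,-2.2,4.8],"spin":-0.088}]' 0 12
python3 - <<'E'
from h import *
rows((.5030,.0532,.0052,-1.483))
L=[]
for c in (cam('top'),cam('scene')):
    u=w2p(c,arm.state()['tcp_pos']);a,b=int(u[0])-50,int(u[1])-45
    L.append(cv2.resize(c['img'][b:b+90,a:a+100],None,fx=4,fy=4,interpolation=cv2.INTER_CUBIC))
cv2.imwrite('pics/12c.png',np.hstack(L))
E
```

```text
t: 20.2
tcp_pos: [0.5008, 0.0542, 0.0559]
tool_rot: [3.141, 0.001, -1.48]
contact_force: [-0.3, -0.8, 0.1]
width: 0.082
t 20.2 tcp [0.5008 0.0542 0.0559] yaw -1.48 q7 -0.77 w 0.76 F [-0.3 -0.8  0.1]
  travel [0.12, -0.21, 5.07] spin 0.003 n>= 1
```

View pics/12c.png

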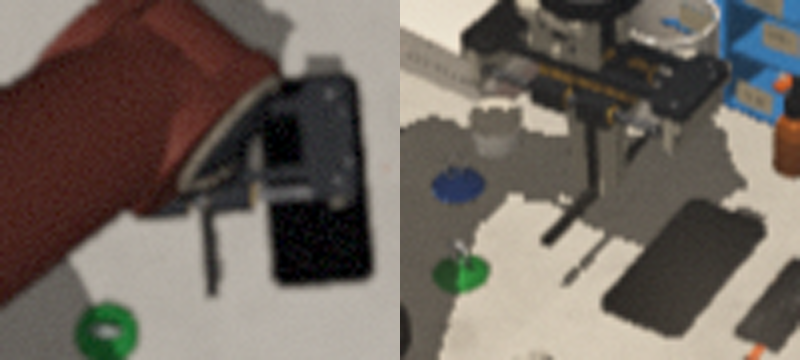

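```bash
python3 -m crank '[{"travel":[0.1,0,2],"spin":0},{"travel":[0.1,-0.1,3.8],"spin":0},{"travel":[0.1,-0.1,4.6],"spin":0},{"travel":[0.1,-0.1,4.8],"spin":0},{"travel":[0.1,-0.1,4.8],"spin":0},{"travel":[0.1,-0.1,4.8],"spin":0}]' 0 12
python3 - <<'E'
from h import *
rows((.5030,.0532,.0042,-1.483))
E
```

```text
t: 21.05
tcp_pos: [0.5023, 0.0516, 0.0086]
tool_rot: [-3.141, -0.0, -1.483]
contact_force: [0.6, -0.1, -0.9]
width: 0.088
t 21.05 tcp [0.5023 0.0516 0.0086] yaw -1.483 q7 -0.68 w 0.82 F [ 0.6 -0.1 -0.9]
  travel [-0.15, -0.09, 0.44] spin 0.0 n>= 1
```

```bash
python3 -m crank '[{"travel":[-0.15,-0.1,0.2],"spin":0},{"travel":[-0.15,-0.1,0.42],"spin":0},{"travel":[-0.15,-0.1,0.42],"spin":0}]' 0 12
python3 -m crank '[{"travel":[0,0,0],"spin":0},{"travel":[0,0,0],"spin":0},{"travel":[0,0,0],"spin":0}]' 1.8 12
python3 -m crank '[{"travel":[0,0,-2],"spin":0},{"travel":[0,0,-6],"spin":0},{"travel":[0,0,-11],"spin":0},{"travel":[0,0,-11],"spin":0}]' 1.8 12
python3 - <<'E'
from h import *
rows()
t=cam('top','t13');s=cam('scene','s13')
E
```

```text
t: 21.42
tcp_pos: [0.503, 0.0536, 0.0041]
tool_rot: [-3.141, 0.001, -1.483]
contact_force: [-0.8, 1.1, 4.0]
width: 0.084
t: 21.8
tcp_pos: [0.5026, 0.0531, 0.0037]
tool_rot: [3.141, -0.0, -1.483]
contact_force: [0.3, 0.7, 0.4]
width: 0.195
t: 22.3
tcp_pos: [0.5051, 0.0526, 0.1168]
tool_rot: [-3.135, -0.0, -1.483]
contact_force: [0.6, 0.4, 0.4]
width: 0.193
t 22.3 tcp [0.5051 0.0526 0.1168] yaw -1.483 q7 -0.86 w 1.8 F [0.6 0.4 0.4]
```

View pics/s13.png

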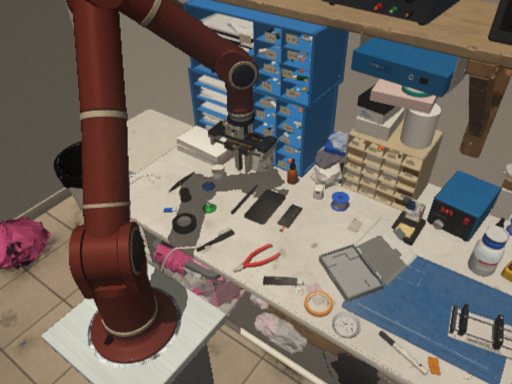

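Run:
```python
from h import *
rows((.545,.198,.075,-1.53))
```

```text
t 22.4 tcp [0.5024 0.0537 0.1137] yaw -1.483 q7 -0.86 w 1.8 F [-0.4 -0.2 -0.6]
  travel [-14.0, -5.51, 3.87] spin 0.047 n>= 3
```

```bash
python3 -m crank '[{"travel":[-4,-1.5,0],"spin":0.02},{"travel":[-9,-3.5,0],"spin":0.047},{"travel":[-14,-5.5,2],"spin":0.047},{"travel":[-14,-5.5,3.9],"spin":0.047},{"travel":[-14,-5.5,3.9],"spin":0.047}]' 6.2 10
python3 - <<'E'
from h import *
rows((.545,.198,.008,-1.53))
t=cam('top','t14');s=cam('scene')
print(blob(t,.008,(.51,0),.13,lambda im:im.max(2)<70)[:4])
L=[]
for c in (t,s):
    u=w2p(c,arm.state()['tcp_pos']);a,b=int(u[0])-50,int(u[1])-45
    L.append(cv2.resize(c['img'][b:b+90,a:a+100],None,fx=4,fy=4,interpolation=cv2.INTER_CUBIC))
cv2.imwrite('pics/14c.png',np.hstack(L))
E
```

```text
t: 23.02
tcp_pos: [0.5429, 0.1963, 0.0719]
tool_rot: [3.135, -0.003, -1.531]
contact_force: [-0.2, -1.1, 0.3]
width: 0.654
t 23.02 tcp [0.5429 0.1963 0.0719] yaw -1.531 q7 -1.15 w 6.08 F [-0.2 -1.1  0.3]
  travel [-0.18, -0.26, 6.39] spin -0.001 n>= 2
[{'area': 8953, 'c': (0.5111, -0.0176), 'cent': (np.float64(0.5108), np.float64(-0.0177)), 'size': [66.0, 139.0], 'yaw': 0.087}, {'area': 2565, 'c': (0.519, -0.1023), 'cent': (np.float64(0.5181), np.float64(-0.1021)), 'size': [31.0, 87.0], 'yaw': 0.093}, {'area': 547, 'c': (0.5875, 0.1265), 'cent': (np.float64(0.5879), np.float64(0.127)), 'size': [7.0, 81.0], 'yaw': 0.0}, {'area': 367, 'c': (0.4935, 0.0529), 'cent': (np.float64(0.4911), np.float64(0.0529)), 'size': [4.0, 122.0], 'yaw': 0.096}]
```

View pics/14c.png

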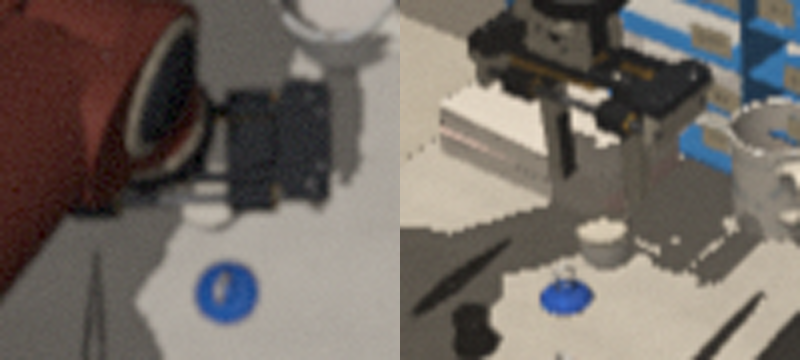

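Run:
```python
from h import *
t=cam('top');s=cam('scene')
p=arm.state()['tcp_pos'];print(p)
for c in (t,s):
    u=w2p(c,p);a,b=int(u[0])-50,int(u[1])-45
    for q in (p,(.545,.198,.016),(.545,.198,.032)): print(np.round((w2p(c,q)-[a,b]+.5)*4))
for n,c in (('top',t),('scene',s)):
    for d in arm.spot_point('pot_mid',n)[:2]: print(n,d,np.round(p2w(c,d['centre'],.016),4))
```

```text
[0.54567207 0.19550682 0.07562125]
[204. 183.]
[215. 201.]
[211. 197.]
[204. 182.]
[207. 240.]
[205. 225.]
top {'centre': [160.7, 177.6], 'conf': 0.45} [0.5402 0.1995 0.016 ]
```

```bash
python3 -m crank '[{"travel":[-0.2,0.1,2],"spin":0},{"travel":[-0.2,0.1,4],"spin":0},{"travel":[-0.2,0.1,5.8],"spin":0},{"travel":[-0.2,0.1,6.4],"spin":0},{"travel":[-0.2,0.1,6.4],"spin":0}]' 6.2 10
python3 -m crank '[{"travel":[0,0,0],"spin":0},{"travel":[0,0,0],"spin":0},{"travel":[0,0,0],"spin":0},{"travel":[0,0,0],"spin":0}]' 3.5 10
python3 - <<'E'
from h import *
rows()
E
```

```text
t: 23.95
tcp_pos: [0.544, 0.1992, 0.0102]
tool_rot: [3.141, -0.001, -1.53]
contact_force: [0.0, 0.3, -0.2]
width: 0.667
t: 24.45
tcp_pos: [0.5446, 0.1995, 0.0114]
tool_rot: [-3.141, 0.0, -1.53]
contact_force: [-0.3, -0.0, 2.8]
width: 0.468
t 24.45 tcp [0.5446 0.1995 0.0114] yaw -1.53 q7 -1.08 w 4.35 F [-0.3 -0.   2.8]
```

```bash
python3 -m crank '[{"travel":[0,0,-2],"spin":0},{"travel":[0,0,-5],"spin":0},{"travel":[0,0,-7],"spin":0},{"travel":[0,0,-7],"spin":0}]' 3.5 10
python3 - <<'E'
from h import *
rows((.497,.112,.06,-1.483),(.497,.112,.0125,-1.483))
c=cam('scene')
u=w2p(c,arm.state()['tcp_pos']);a,b=int(u[0])-50,int(u[1])-45
cv2.imwrite('pics/15c.png',cv2.resize(c['img'][b:b+90,a:a+100],None,fx=4,fy=4,interpolation=cv2.INTER_CUBIC))
E
```

```text
t: 24.95
tcp_pos: [0.5453, 0.1996, 0.0828]
tool_rot: [-3.138, 0.001, -1.53]
contact_force: [0.2, -0.3, -0.6]
width: 0.47
t 24.95 tcp [0.5453 0.1996 0.0828] yaw -1.53 q7 -1.16 w 4.37 F [ 0.2 -0.3 -0.6]
  travel [8.56, 5.2, 2.26] spin -0.047 n>= 2
  travel [8.56, 5.22, 7.01] spin -0.047 n>= 1
```

View pics/15c.png

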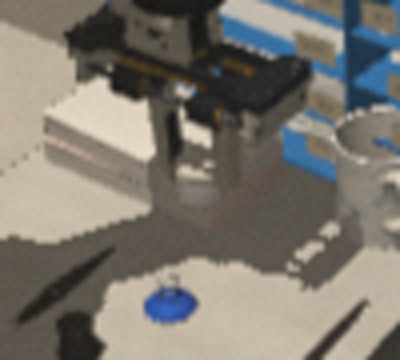

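```bash
python3 -m crank '[{"travel":[2.5,1.5,0],"spin":0},{"travel":[5.5,3.4,0],"spin":-0.02},{"travel":[8.5,5.2,1],"spin":-0.047},{"travel":[8.5,5.2,2.3],"spin":-0.047},{"travel":[8.5,5.2,4],"spin":-0.047},{"travel":[8.5,5.2,5.5],"spin":-0.047},{"travel":[8.5,5.2,6.5],"spin":-0.047},{"travel":[8.5,5.2,6.5],"spin":-0.047},{"travel":[8.5,5.2,6.5],"spin":-0.047}]' 3.5 10
python3 - <<'E'
from h import *
rows((.497,.112,.0115,-1.483))
E
```

```text
t: 26.12
tcp_pos: [0.4961, 0.1124, 0.0161]
tool_rot: [-3.141, -0.0, -1.483]
contact_force: [-0.1, 0.4, -0.3]
width: 0.468
t 26.12 tcp [0.4961 0.1124 0.0161] yaw -1.483 q7 -0.81 w 4.36 F [-0.1  0.4 -0.3]
  travel [0.05, -0.09, 0.46] spin 0.0 n>= 1
```

```bash
python3 -m crank '[{"travel":[0,-0.1,0.25],"spin":0},{"travel":[0,-0.1,0.45],"spin":0},{"travel":[0,-0.1,0.45],"spin":0}]' 3.5 10
python3 -m crank '[{"travel":[0,0,0],"spin":0},{"travel":[0,0,0],"spin":0},{"travel":[0,0,0],"spin":0}]' 5.3 10
python3 -m crank '[{"travel":[0,0,-2],"spin":0},{"travel":[0,0,-5],"spin":0},{"travel":[0,0,-9],"spin":0},{"travel":[-4,0,-12],"spin":0},{"travel":[-8,0,-12],"spin":0},{"travel":[-8,0,-12],"spin":0}]' 5.3 10
python3 - <<'E'
from h import *
rows()
t=cam('top','t16');s=cam('scene','s16')
for n,c in (('top',t),('scene',s)):
    cv2.imwrite(f'pics/r16{n}.png',rect(c,.0,.36,.62,-.14,.24,2000))
E
```

```text
t: 26.5
tcp_pos: [0.4968, 0.1125, 0.0114]
tool_rot: [-3.141, 0.0, -1.483]
contact_force: [-1.0, -0.2, 0.0]
width: 0.472
t: 26.88
tcp_pos: [0.4967, 0.1125, 0.0114]
tool_rot: [3.142, -0.0, -1.483]
contact_force: [-0.8, 0.0, -0.6]
width: 0.566
t: 27.62
tcp_pos: [0.4888, 0.1964, 0.1309]
tool_rot: [3.141, 0.002, -1.475]
contact_force: [-0.1, 0.1, 0.3]
width: 0.568
t 27.62 tcp [0.4888 0.1964 0.1309] yaw -1.475 q7 -1.15 w 5.28 F [-0.1  0.1  0.3]
```

View pics/r16top.png

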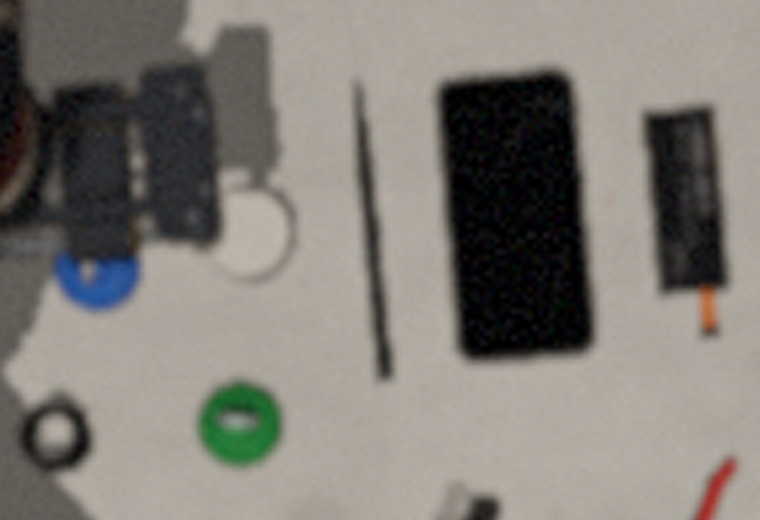

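View pics/r16scene.png

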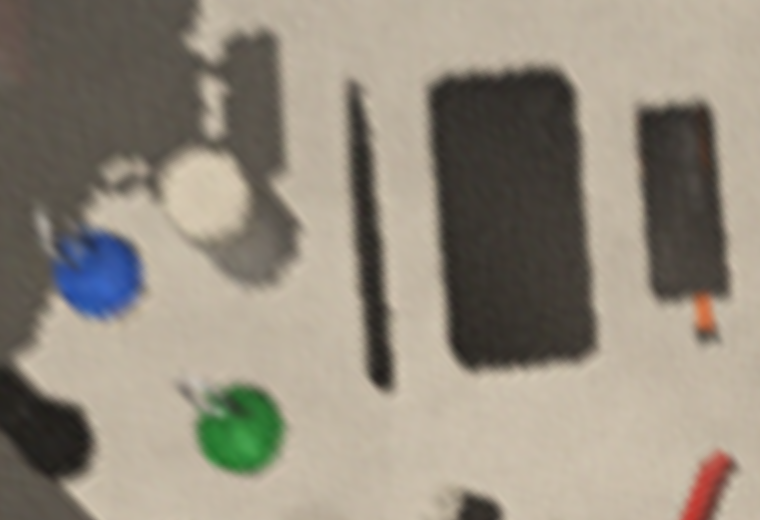

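```bash
python3 - <<'E'
from h import *
t={'img':cv2.imread('pics/top0.png')};s={'img':cv2.imread('pics/scene0.png')}
L=[]
for n,c in (('top',t),('scene',s)):
    k=arm.read_camera(n); c.update({q:k[q] for q in ('K','eye','attitude')})
    u=w2p(c,(.484,.190,.017)); a,b=int(u[0])-14,int(u[1])-14
    im=cv2.resize(c['img'][b:b+28,a:a+28],None,fx=14,fy=14,interpolation=cv2.INTER_CUBIC)
    im=cv2.convertScaleAbs(im,alpha=1.3)
    L.append(im)
cv2.imwrite('pics/cup.png',np.hstack(L))
for yaw in (0,.3,-.3,.6,-.6,1.2,1.57):
  for n,c in (('top',t),('scene',s)):
    u=w2p(c,(.484,.190,.017)); a,b=int(u[0])-14,int(u[1])-14
E
cat > cupov.py <<'E'
from h import *
def ov(pic,cx,cy,yaws,out,z0=0.):
  Rw=[]
  for yaw in yaws:
    L=[]
    for n in ('top','scene'):
      k=arm.read_camera(n); im0=cv2.imread(pic%n)
      u=w2p(k,(cx,cy,z0+.017)); a,b=int(u[0])-14,int(u[1])-14
      im=cv2.resize(im0[b:b+28,a:a+28],None,fx=8,fy=8,interpolation=cv2.INTER_CUBIC)
      P=lambda x,y,z: tuple(((w2p(k,(cx+np.cos(yaw)*x-np.sin(yaw)*y,cy+np.sin(yaw)*x+np.cos(yaw)*y,z0+z))-[a,b]+.5)*8).astype(int))
      th=np.linspace(0,2*np.pi,40)
      for yy in (-.0025,.0025):
        cv2.polylines(im,[np.array([P(.01*np.cos(q),yy,.0235+.0105*np.sin(q)) for q in th])],True,(0,0,255),1)
      cv2.polylines(im,[np.array([P(.022*np.cos(q),.022*np.sin(q),.0) for q in th])],True,(0,255,255),1)
      L.append(im)
    Rw.append(np.vstack(L))
  cv2.imwrite(out,np.hstack(Rw))
if __name__=='__main__':
  ov('pics/%s0.png',.4845,.190,(0,-.4,.4),'pics/cupov.png')
E
python3 cupov.py
```

```text
(no output)
```

View pics/cup.png

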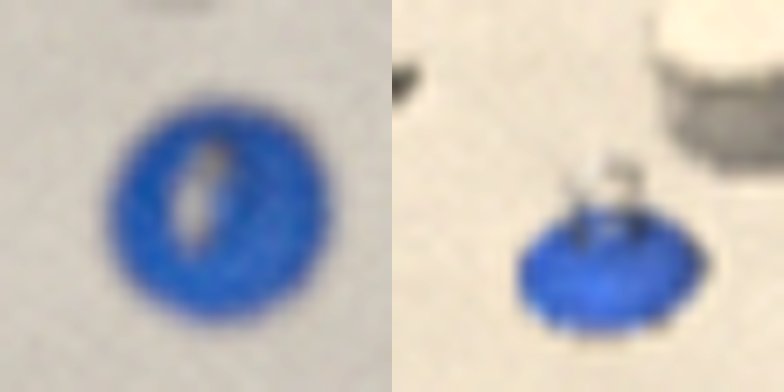

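View pics/cupov.png

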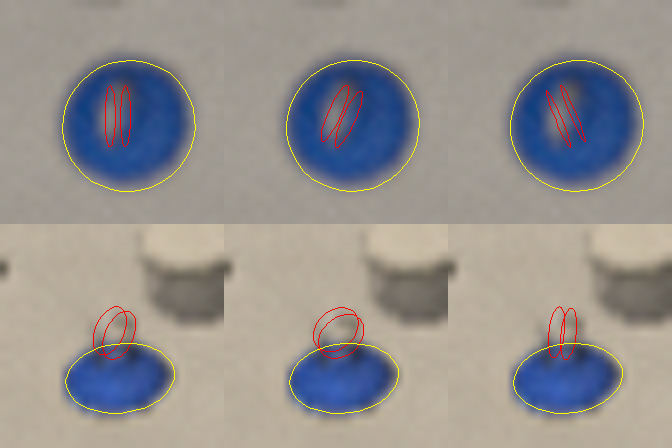

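Run:
```python
from h import *
rows((.4845,.190,.06,-1.87),(.4845,.19,.018,-1.87))
```

```text
t 28.12 tcp [0.4898 0.1916 0.1314] yaw -1.484 q7 -1.15 w 5.31 F [ 0.3 -1.   0.4]
  travel [0.11, 0.54, 7.14] spin 0.386 n>= 2
  travel [0.11, 0.54, 11.34] spin 0.386 n>= 1
```

```bash
python3 -m crank '[{"travel":[0.1,0.5,1],"spin":0.15},{"travel":[0.1,0.5,3],"spin":0.3},{"travel":[0.1,0.5,5.5],"spin":0.386},{"travel":[0.1,0.5,7.1],"spin":0.386},{"travel":[0.1,0.5,7.1],"spin":0.386},{"travel":[0.1,0.5,7.1],"spin":0.386}]' 3.0 10
python3 - <<'E'
from h import *
rows((.4845,.190,.018,-1.87))
L=[]
for c in (cam('top'),cam('scene')):
    u=w2p(c,arm.state()['tcp_pos']);a,b=int(u[0])-40,int(u[1])-36
    L.append(cv2.resize(c['img'][b:b+72,a:a+80],None,fx=5,fy=5,interpolation=cv2.INTER_CUBIC))
cv2.imwrite('pics/17c.png',np.hstack(L))
E
```

```text
t: 28.88
tcp_pos: [0.4855, 0.1906, 0.0611]
tool_rot: [-3.14, 0.001, -1.869]
contact_force: [-0.5, -0.7, 0.6]
width: 0.323
t 28.88 tcp [0.4855 0.1906 0.0611] yaw -1.869 q7 -1.35 w 3.0 F [-0.5 -0.7  0.6]
  travel [0.09, 0.08, 4.31] spin 0.001 n>= 1
```

View pics/17c.png

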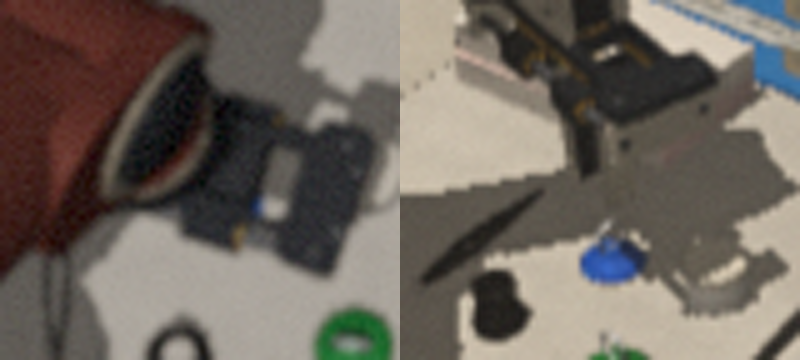

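```bash
python3 -m crank '[{"travel":[0.1,0.1,1.5],"spin":0},{"travel":[0.1,0.1,3],"spin":0},{"travel":[0.1,0.1,4],"spin":0},{"travel":[0.1,0.1,4.3],"spin":0},{"travel":[0.1,0.1,4.3],"spin":0}]' 3.0 10
python3 -m crank '[{"travel":[0,0,0],"spin":0},{"travel":[0,0,0],"spin":0},{"travel":[0,0,0],"spin":0},{"travel":[0,0,0],"spin":0}]' 0 10
python3 - <<'E'
from h import *
rows()
L=[]
for c in (cam('top'),cam('scene')):
    u=w2p(c,arm.state()['tcp_pos']);a,b=int(u[0])-40,int(u[1])-36
    L.append(cv2.resize(c['img'][b:b+72,a:a+80],None,fx=5,fy=5,interpolation=cv2.INTER_CUBIC))
cv2.imwrite('pics/18c.png',np.hstack(L))
E
```

```text
t: 29.6
tcp_pos: [0.4836, 0.1899, 0.0171]
tool_rot: [3.141, -0.001, -1.869]
contact_force: [-0.1, 0.9, 0.1]
width: 0.321
t: 30.1
tcp_pos: [0.4837, 0.1902, 0.0176]
tool_rot: [-3.141, 0.0, -1.869]
contact_force: [0.4, 0.2, 1.4]
width: 0.055
t 30.1 tcp [0.4837 0.1902 0.0176] yaw -1.869 q7 -1.28 w 0.51 F [0.4 0.2 1.4]
```

View pics/18c.png

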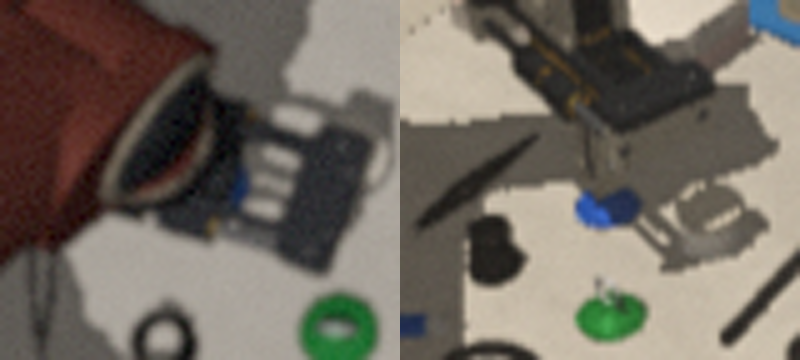

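```bash
python3 -m crank '[{"travel":[0,0,-2],"spin":0},{"travel":[0,0,-5],"spin":0},{"travel":[0,0,-8],"spin":0},{"travel":[0,0,-8],"spin":0}]' 0 10
python3 - <<'E'
from h import *
rows((.4726,-.0222,.08,-1.483))
E
```

```text
t: 30.7
tcp_pos: [0.4849, 0.1901, 0.099]
tool_rot: [-3.138, 0.002, -1.869]
contact_force: [-0.2, 0.3, -1.2]
width: 0.054
t 30.7 tcp [0.4849 0.1901 0.099 ] yaw -1.869 q7 -1.41 w 0.5 F [-0.2  0.3 -1.2]
  travel [20.66, -5.06, 1.87] spin -0.386 n>= 4
```

```bash
python3 -m crank '[{"travel":[4,-1,0],"spin":-0.05},{"travel":[8.5,-2.1,0],"spin":-0.15},{"travel":[13,-3.2,0],"spin":-0.25},{"travel":[17,-4.2,0],"spin":-0.32},{"travel":[20.6,-5.1,0.5],"spin":-0.386},{"travel":[20.6,-5.1,1.5],"spin":-0.386},{"travel":[20.6,-5.1,1.9],"spin":-0.386},{"travel":[20.6,-5.1,1.9],"spin":-0.386}]' 0 10
python3 - <<'E'
from h import *
rows((.4726,-.0222,.0261,-1.483))
t=cam('top');s=cam('scene')
L=[]
for c in (t,s):
    u=w2p(c,arm.state()['tcp_pos']);a,b=int(u[0])-40,int(u[1])-36
    L.append(cv2.resize(c['img'][b:b+72,a:a+80],None,fx=5,fy=5,interpolation=cv2.INTER_CUBIC))
cv2.imwrite('pics/19c.png',np.hstack(L))
E
```

```text
t: 31.7
tcp_pos: [0.4713, -0.0202, 0.0774]
tool_rot: [3.14, 0.001, -1.481]
contact_force: [-0.1, 0.3, -0.9]
width: 0.052
t 31.7 tcp [ 0.4713 -0.0202  0.0774] yaw -1.481 q7 -0.63 w 0.49 F [-0.1  0.3 -0.9]
  travel [0.21, -0.12, 5.13] spin 0.002 n>= 1
```

View pics/19c.png

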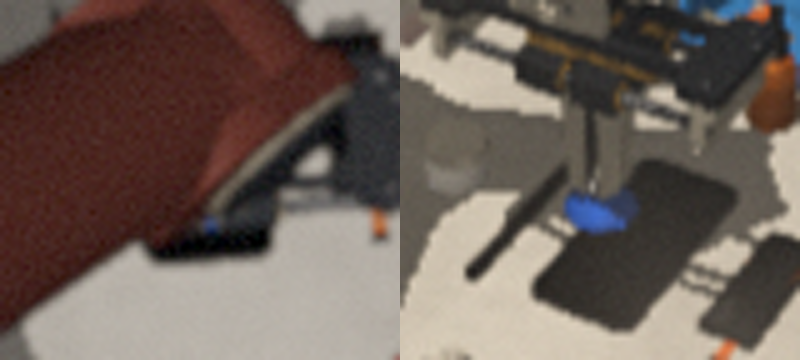

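```bash
python3 -m crank '[{"travel":[0.1,0,1.5],"spin":0},{"travel":[0.1,-0.1,3],"spin":0},{"travel":[0.1,-0.1,4],"spin":0},{"travel":[0.1,-0.1,4.3],"spin":0},{"travel":[0.1,-0.1,4.3],"spin":0},{"travel":[0.1,-0.1,4.3],"spin":0}]' 0 10
python3 - <<'E'
from h import *
rows((.4726,-.0222,.0258,-1.483))
s=cam('scene')
c=s
u=w2p(c,arm.state()['tcp_pos']);a,b=int(u[0])-40,int(u[1])-36
cv2.imwrite('pics/20c.png',cv2.resize(c['img'][b:b+72,a:a+80],None,fx=6,fy=6,interpolation=cv2.INTER_CUBIC))
E
```

```text
t: 32.55
tcp_pos: [0.4731, -0.0229, 0.0356]
tool_rot: [-3.141, -0.0, -1.483]
contact_force: [0.1, -0.9, -1.4]
width: 0.052
t 32.55 tcp [ 0.4731 -0.0229  0.0356] yaw -1.483 q7 -0.55 w 0.48 F [ 0.1 -0.9 -1.4]
  travel [-0.07, 0.05, 0.98] spin -0.0 n>= 1
```

View pics/20c.png

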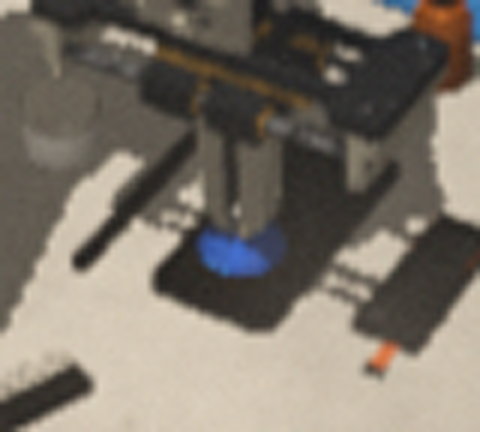

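```bash
python3 -m crank '[{"travel":[0,0.05,0.3],"spin":0},{"travel":[0,0.05,0.6],"spin":0},{"travel":[0,0.05,0.75],"spin":0},{"travel":[0,0.05,0.85],"spin":0},{"travel":[0,0.05,0.85],"spin":0}]' 0 10
python3 - <<'E'
from h import *
rows((.4726,-.0222,.0257,-1.483))
E
```

```text
t: 33.22
tcp_pos: [0.4723, -0.0228, 0.0268]
tool_rot: [3.141, -0.0, -1.483]
contact_force: [-0.7, 0.6, -0.7]
width: 0.056
t 33.23 tcp [ 0.4723 -0.0228  0.0268] yaw -1.483 q7 -0.53 w 0.52 F [-0.7  0.6 -0.7]
  travel [-0.06, -0.03, 0.11] spin -0.0 n>= 1
```

```bash
python3 -m crank '[{"travel":[0,0,0.05],"spin":0},{"travel":[0,0,0.1],"spin":0},{"travel":[0,0,0.1],"spin":0}]' 0 10
python3 - <<'E'
from h import *
rows((.4726,-.0222,.0257,-1.483))
E
```

```text
t: 33.6
tcp_pos: [0.4723, -0.0227, 0.0258]
tool_rot: [3.141, -0.0, -1.483]
contact_force: [0.8, -0.6, -0.2]
width: 0.051
t 33.6 tcp [ 0.4723 -0.0227  0.0258] yaw -1.483 q7 -0.53 w 0.47 F [ 0.8 -0.6 -0.2]
  travel [-0.05, -0.03, 0.01] spin -0.0 n>= 1
```

```bash
python3 -m crank '[{"travel":[0,0,0.05],"spin":0},{"travel":[0,0,0.05],"spin":0}]' 0 10
python3 -m crank '[{"travel":[0,0,0],"spin":0},{"travel":[0,0,0],"spin":0},{"travel":[0,0,0],"spin":0}]' 2.0 10
python3 -m crank '[{"travel":[0,0,-1],"spin":0},{"travel":[0,0,-3],"spin":0},{"travel":[0,0,-6],"spin":0},{"travel":[0,0,-12],"spin":0},{"travel":[0,0,-12],"spin":0}]' 2.0 10
python3 - <<'E'
from h import *
rows((.45,.30,.16,-1.2),(.45,-.3,.2,-1.483))
E
```

```text
t: 33.85
tcp_pos: [0.4724, -0.0228, 0.0254]
tool_rot: [-3.142, -0.0, -1.483]
contact_force: [0.2, -0.7, 1.0]
width: 0.054
t: 34.22
tcp_pos: [0.4724, -0.0228, 0.0254]
tool_rot: [3.142, -0.0, -1.483]
contact_force: [0.1, -0.2, -0.5]
width: 0.214
t: 34.85
tcp_pos: [0.4749, -0.0239, 0.1494]
tool_rot: [-3.133, -0.002, -1.483]
contact_force: [0.0, 0.8, -1.3]
width: 0.212
t 34.85 tcp [ 0.4749 -0.0239  0.1494] yaw -1.483 q7 -0.75 w 1.98 F [ 0.   0.8 -1.3]
  travel [-32.48, -0.36, -1.11] spin -0.283 n>= 6
  travel [27.29, 4.86, -5.06] spin -0.0 n>= 10
```

```bash
python3 -m crank '[{"travel":[-5,0,-1],"spin":0},{"travel":[-10,0,-1],"spin":0},{"travel":[-15,0,-1],"spin":0},{"travel":[-20,0,-1],"spin":0},{"travel":[-25,0,-1],"spin":0},{"travel":[-30,0,-1],"spin":0},{"travel":[-34,0,-1],"spin":0},{"travel":[-34,0,-1],"spin":0},{"travel":[-34,0,-1],"spin":0}]' 2.0 10
python3 - <<'E'
from h import *
t=cam('top','top21');s=cam('scene','scene21')
d=lambda im:im.max(2)<70
for c in (t,s): print(blob(c,.008,(.51,-.02),.13,d)[:3])
for c in (t,s): print('cup',blob(c,.012,(.473,-.022),.04,lambda im:(im[...,0]-im[...,2]>40))[:1])
for n,c in (('top',t),('scene',s)):
    cv2.imwrite(f'pics/r21{n}.png',rect(c,.008,.36,.62,-.14,.24,2000))
E
```

```text
t: 35.98
tcp_pos: [0.4422, 0.3146, 0.155]
tool_rot: [3.141, -0.002, -1.484]
contact_force: [-0.4, -1.2, 1.1]
width: 0.22
[{'area': 7381, 'c': (0.5109, -0.0177), 'cent': (np.float64(0.519), np.float64(-0.0168)), 'size': [67.0, 139.0], 'yaw': 0.093}, {'area': 2688, 'c': (0.5187, -0.1023), 'cent': (np.float64(0.5186), np.float64(-0.1023)), 'size': [32.0, 88.0], 'yaw': 0.095}, {'area': 430, 'c': (0.494, 0.0531), 'cent': (np.float64(0.4913), np.float64(0.053)), 'size': [5.0, 125.0], 'yaw': 0.101}]
[{'area': 7340, 'c': (0.5039, -0.0206), 'cent': (np.float64(0.5124), np.float64(-0.0204)), 'size': [69.0, 142.0], 'yaw': 0.086}, {'area': 2122, 'c': (0.5134, -0.105), 'cent': (np.float64(0.5209), np.float64(-0.1051)), 'size': [34.0, 90.0], 'yaw': 0.093}, {'area': 903, 'c': (0.4915, 0.0499), 'cent': (np.float64(0.485), np.float64(0.0496)), 'size': [8.0, 140.0], 'yaw': 0.089}]
cup [{'area': 1734, 'c': (0.474, -0.0215), 'cent': (np.float64(0.4736), np.float64(-0.0217)), 'size': [47.0, 48.0], 'yaw': 0.0}]
cup [{'area': 1272, 'c': (0.467, -0.0235), 'cent': (np.float64(0.4659), np.float64(-0.0253)), 'size': [41.0, 42.0], 'yaw': 0.0}]
```

View pics/r21top.png

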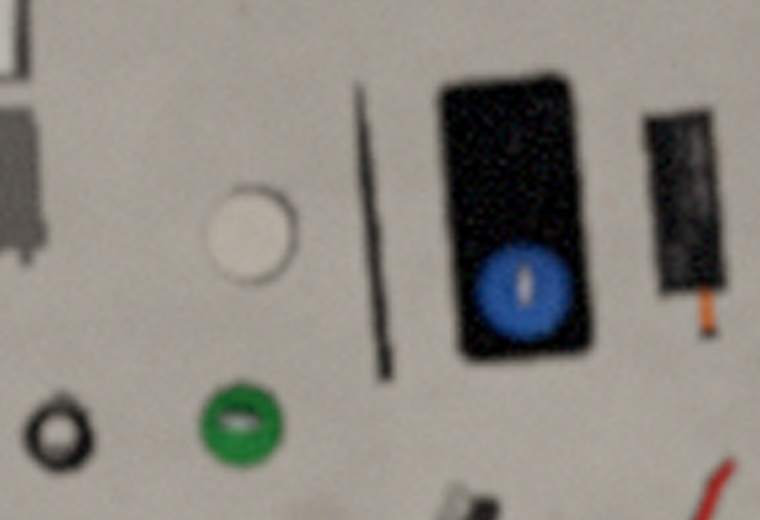

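View pics/r21scene.png

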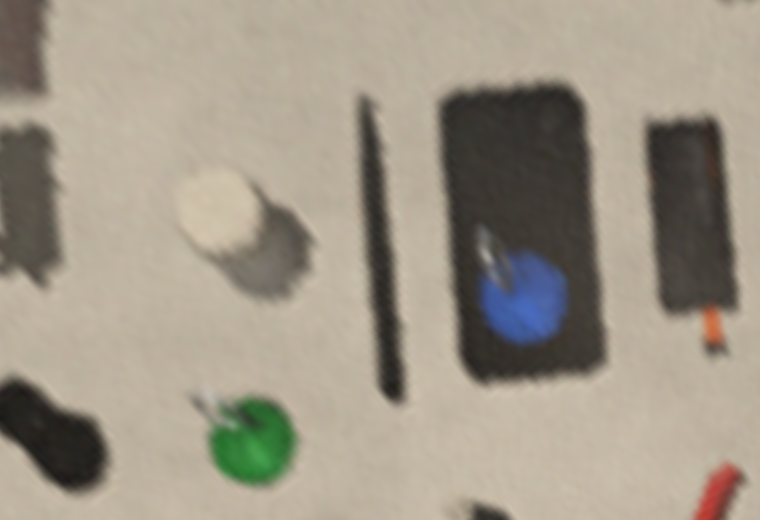

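View pics/top21.png

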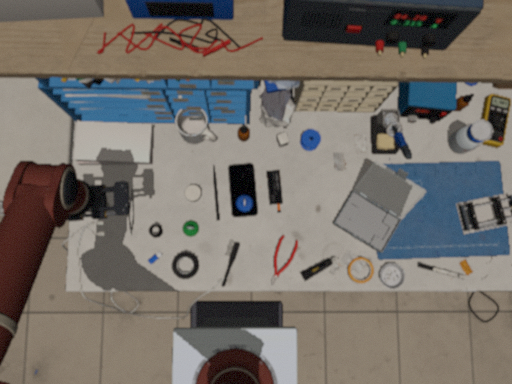

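View pics/scene21.png

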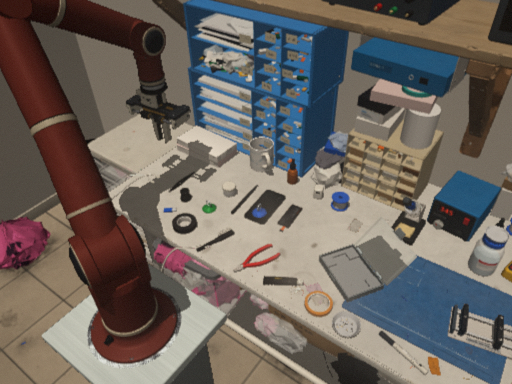

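Run:
```python
from h import *
t=cam('top')
print('loupe',blob(t,.034,(.4,.207),.04,lambda im:im.max(2)<70)[:1])
print(arm.job_done())
```

```text
loupe [{'area': 427, 'c': (0.4005, 0.205), 'cent': (np.float64(0.3995), np.float64(0.2047)), 'size': [30.0, 30.0], 'yaw': -0.785}]
the job is handed in; nothing more can be done
None
```

The bench is set out as asked and the job is handed in, after about 36 s of robot time. I did it in the order given: lid, cell, spudger, pot, then suction cup.

The last pictures, with the arm well clear, show:

- **Lid:** it lies back open.
- **Cell:** it lies to the right of the phone with about 31 mm of clear bench between them. It is parallel to within 0.01 rad and within 1 mm of level.
- **Spudger:** it lies to the left of the phone with a gap of about 32 mm. It is parallel to about 0.01 rad and about 1–2 mm off level.
- **Screw pot:** it stands to the left of the spudger with a gap of about 31 mm, about 1–2 mm off level.
- **Suction cup:** it stands upright on the glass about 37 mm towards you from the phone's centre (36 mm was the aim) and within 1 mm of its midline.
- **Left in place:** phone and loupe are within 1 mm of where they started. The green cup looks untouched. The gripper worked near the tweezers and they look unmoved, but I did not measure them again.

The two cameras disagreed by about 5–7 mm on absolute positions. I used their average, which matched where the gripper closed on the cell across its width. The final gaps come mainly from the top picture, and the scene picture agrees with them to within a few millimetres.

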